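Stack a casting flask for burnout on the furnace hearth

TASK

Get the casting flask ready for burnout: stand the two tall props square across the hearth with the empty steel tin in the middle of the hearth, between them, to catch the wax. Then bridge the kiln shelf level over both props, square to the hearth, with its notched end round the thermocouple sheath and its drain hole over the tin, and stand the flask upright on the shelf, centred over the hole. Do not knock the brittle sheath or tip the flask on the way, and leave the short stilt where it is.

Things in the scene. Friction and masses are not known exactly. Their poses are not given: they have to be found in the camera images.
- hearth: Fixed hearth of a small bell furnace: pale slab in a dark steel pan, 120 mm (its x) by 224 mm (its y), flat top 30 mm above the bench; a low connector sticks out 23 mm beyond the +y edge. Origin: centre of its underside, z up. The finished stack has the tin at its centre, the props at y = +50 and -50 mm, their length along hearth x, and the shelf's centre above the tin, shelf +y along hearth +y.
- sheath: Thermocouple sheath fixed in the hearth: a white ceramic rod, 8 mm across, standing 68 mm above the hearth's top at hearth x = 0, y = +76 mm, with an 18 mm wide, 4 mm high steel collar at its foot. Origin: middle of the rod at the hearth's top. Brittle: over 4 N breaks it.
- kiln_shelf: Loose flat white kiln shelf, 58 mm (its x) by 176 mm (its y) by 15 mm, 0.27 kg, flat on the bench. Origin: centre of its underside, z up. A 28 mm drain hole in the middle; a square notch 26 mm wide, 26 mm deep in the middle of its +y end, which takes the sheath 76 mm from the shelf's centre. On the props its underside is 42 mm above the hearth's top and the sheath ends 11 mm above its top.
- drain_hole (a point): Centre of the shelf's drain hole at its underside (the shelf's origin).
- prop_1: Loose tall prop of pale fireclay, a bar 52 mm long (its x), 24 mm wide (its y), 42 mm high, with a round grey core hole in each broad face, standing upright on the bench; equal to prop_2, either may go at either end. Origin: centre of its underside; z up.
- prop_2: The other tall prop, the same as prop_1. Origin: centre of its underside; z up.
- drip_tin: Loose empty round steel tin, open on top, 54 mm across and 13 mm high: the wax drip pan. Origin: centre of its underside; z up.
- flask: Loose steel casting flask filled with white investment, a closed cylinder 52 mm across and 62 mm high, 0.28 kg, two dark bands round it; stands on its sprue mouth, the right way up for burnout. Origin: centre of its underside; z up.
- short_stilt: A short square stilt of the same fireclay, 26 x 26 x 22 mm, loose among the other parts: not needed, leave it where it is. Origin: centre of its underside; z up.

How it is judged:
By the outcome, as a careful person would: the job done as asked, in the order asked, and still so for the second after the job is handed in, with the robot touching nothing.
It also fails if it takes over 112 s, if anything falls off the work surface, if the arm or the gripper's body presses on something with over 40 N, if the wrist force passes 120 N, or if a joint passes its speed limit or range.

ROBOT

A 7-joint arm with a two-finger parallel gripper is mounted at the origin on a cart in front of the work surface, level with it; the furniture and walls round the work are solid. World frame = base frame: x ahead of the robot, y to its left, z up, the work surface at z = 0. Lengths are in m, angles in rad, forces in N, time in s.
With the tool pointing down it reaches from about 0.4 to 0.85 m from the base axis. Payload 10.4 kg.
Tool frame: the origin (TCP) lies on the centre line of the jaws, within the pads' length; the fingertips stand 17 mm ahead of it and the grasp point (between the pads) lies 2 mm behind it; z points along the fingers, y is the line along which they close (so a half turn about z gives the same grasp; the last joint's range is limited). The gripper opens to 85 mm and grips with 20 to 120 N. Pads are 22 mm wide; open, the fingers measure 114 mm over their backs; the gripper's body (76 mm by 85 mm) begins 54 mm behind the grasp point. The pads swing forward as they close: fully open they stand 13 mm farther back than shut.
Start: joints at [1.223, 0.332, -0.065, 1.46, 0.022, 1.35, -0.088], TCP at [0.199, -0.592, 0.248] pointing down, gripper open.
Joint ranges: [-2.6, 2.6], [-0.5, 2.12], [-1.47, 1.34], [0.16, 2.42], [-1.27, 4.41], [0.06, 2.06], [-2.6, 2.6]. Speed limits (rad/s): [2.22, 2.22, 2.79, 2.79, 3.14, 3.14, 3.14].

INTERFACE

Orientations are given as a unit quaternion [x, y, z, w].
In Python, from workcell import get_obs, optics, job gives the robot as it stands. The module is installed in compiled form; this text tells all that it offers.
- The arm moves only by the tool send_rows, never from a script. Its argument "plan" is a list that holds one entry, the list of rows, each a list of 7 numbers: the turn, a rotation vector about the tool's x, y, z in units of 1.5 rad (1.0 is 1.5 rad), then the shift along the tool's x, y, z in units of 20 cm (1.0 is 20 cm), then the opening, from 0 (shut) to 1 (fully open). A call has 1 to 20 rows; each row shifts and turns the commanded pose from where the row before left it, along the tool's axes as they then stand; what a row does not reach is not made up. A row lasts 1/12 s, in which the tool goes at most 41.7 mm and 7.16 degrees, less where a joint would pass 70% of its speed; a pose out of reach is approached as far as the arm can. A call with a number of a shift or a turn outside -1 to 1 is refused whole. A call with a gripper value outside its range is refused whole. The fingers move at their own pace and stop on an object; "squeeze" is the grip in N (left out, the last holds). Time passes only in rows, so rows that do not move let the fingers close. It gives the time, the measured TCP pose, the force, the opening and the grip force at its end, in the units of the state.
- get_obs(): the state, without advancing time (a new reading comes with each control period).
- optics.camera(name): name is "scene" or "top"; returns the picture (400x640x3 uint8, red, green, blue); there is no depth.
- optics.get_calibration(name): a dict with "intrinsics" (3x3 intrinsics, pixels), "world_from_camera" (4x4, takes a point from camera to world coordinates). Camera axes: x right, y up, looking along -z (the intrinsics and any distortion apply to the point x, -y, -z); pixel columns grow to the right and rows downward; lengths in m; the calibration is good to about 2 mm. A picture is of the moment at which its call begins. get_calibration takes no time and is no camera call.
- job.hand_in(): hands the job in; it is judged then, once.
The state is a dict: "clock": time; "joint_pos": joint angles; "joint_velocities": joint speeds; "tau": joint torques, N m; "position": TCP position; "ee_rot": TCP orientation; "ft_force": force on the tool from outside, world axes, zero at the start; "torque": the same for the moment, N m; "grip_width": opening from 0.0 (shut) to 1.0 (fully open); "grasp_force": force on a finger pad.
Only numpy, scipy, OpenCV 4.12 (cv2) and the standard library are available. Lean on these libraries where they do the work, as an engineer would, in place of code of your own. Each camera call takes 0.05 s, during which the arm holds its last target. There are 200 camera calls.

## Working session

There is one attempt and no reset: what is moved stays moved. The work goes in short steps, Python scripts to look and compute and a tool call to move; the robot and the scene stay as the last step left them, time stands still between calls to the robot, and variables do not carry over. Pictures are saved under pics/ and viewed, at most 14 in all, crops included, and the job is handed in when it is done.

Besides the shell and the picture viewer there is one more tool, called after "Emit:" as a command line: name --argument value ..., lists and objects as JSON in quotes. send_rows: Moves the arm, as the interface text tells. Its arguments: {"type":"object","properties":{"plan":{"type":"array"},"squeeze":{"type":"number"}},"required":["plan"]}

```bash
mkdir -p pics; cat > h.py <<'E'
import numpy as np,cv2
from workcell import get_obs,optics,job
def snap(n,f):
    im=optics.camera(n); cv2.imwrite('pics/'+f,im[:,:,::-1]); return im
def cast(n,px,z):
    c=optics.get_calibration(n);K=np.array(c['intrinsics']);T=np.array(c['world_from_camera'])
    p=np.atleast_2d(px).astype(float)
    d=np.c_[p,np.ones(len(p))]@np.linalg.inv(K).T
    d=d*[1,-1,-1]@T[:3,:3].T; o=T[:3,3]
    return o+d*((z-o[2])/d[:,2])[:,None]
def proj(n,P):
    c=optics.get_calibration(n);K=np.array(c['intrinsics']);T=np.array(c['world_from_camera'])
    q=(np.atleast_2d(P)-T[:3,3])@T[:3,:3]*[1,-1,-1]
    q=q@K.T; return q[:,:2]/q[:,2:]
E
python3 - <<'E'
from h import *
for n in('scene','top'):
    snap(n,n+'0.png'); c=optics.get_calibration(n); print(n,{k:np.round(v,3).tolist() if not isinstance(v,str) else v for k,v in c.items()})
print(get_obs())
E
```

```text
scene {'intrinsics': [[413.71, 0.0, 318.63], [0.0, 413.71, 200.552], [0.0, 0.0, 1.0]], 'world_from_camera': [[0.889, 0.278, -0.364, 0.219], [-0.458, 0.518, -0.723, -0.464], [-0.012, 0.809, 0.588, 0.569], [0.0, 0.0, 0.0, 1.0]]}
top {'intrinsics': [[364.882, 0.0, 321.169], [0.0, 364.882, 207.475], [0.0, 0.0, 1.0]], 'world_from_camera': [[-0.005, 0.987, -0.161, 0.366], [-1.0, -0.008, -0.018, 0.132], [-0.019, 0.161, 0.987, 0.991], [0.0, 0.0, 0.0, 1.0]]}
{'clock': 0.1, 'joint_pos': array([ 1.22336489,  0.33280069, -0.06465293,  1.46087635,  0.02161152,
        1.34987799, -0.08852967]), 'joint_velocities': array([ 0.00043299, -0.00016835,  0.00024942,  0.00031866,  0.00073508,
        0.00232036, -0.00083056]), 'tau': array([ 1.56556369e-03, -6.26746631e+01,  4.93574794e-02, -3.92430389e+01,
        1.64495723e-02,  6.92534362e-03, -9.28534178e-05]), 'position': array([ 0.19933596, -0.59202807,  0.24759126]), 'ee_rot': array([ 9.86843543e-01,  1.61676901e-01, -1.43605781e-04, -6.17066685e-04]), 'ft_force': array([-0.28762976, -0.11991506, -0.0679756 ]), 'torque': array([-0.02802404,  0.01613402, -0.02096787]), 'grasp_force': 0.0, 'grip_width': 0.9981134332722245}
```

View pics/top0.png

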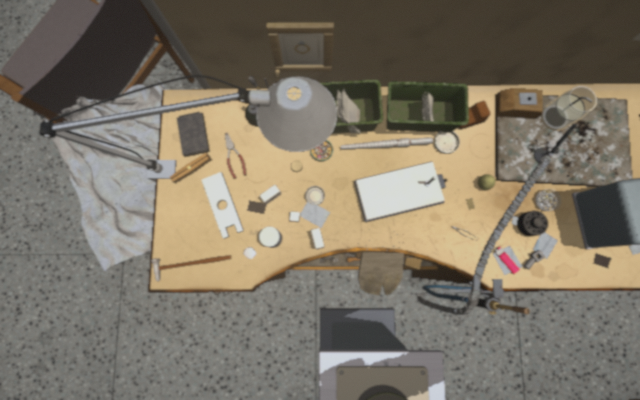

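View pics/scene0.png

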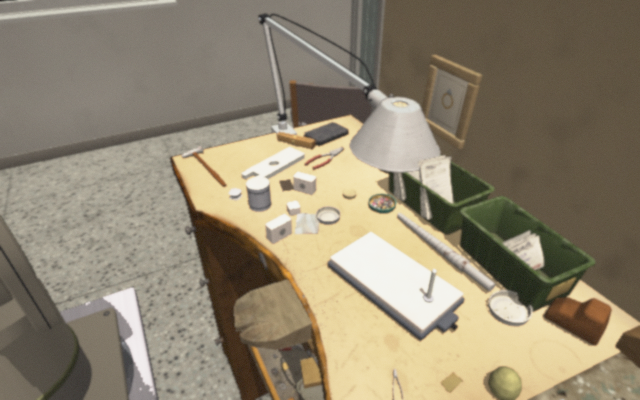

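```bash
python3 - <<'E'
from h import *
a=cv2.imread('pics/top0.png')[155:260,190:460]; cv2.imwrite('pics/ct.png',cv2.resize(a,(800,311),interpolation=cv2.INTER_CUBIC))
a=cv2.imread('pics/scene0.png')[135:335,220:480]; cv2.imwrite('pics/cs.png',cv2.resize(a,(780,600),interpolation=cv2.INTER_CUBIC))
E
```

```text
(no output)
```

View pics/ct.png

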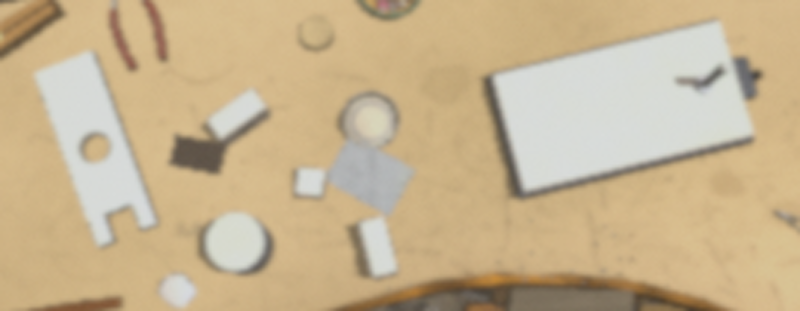

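View pics/cs.png

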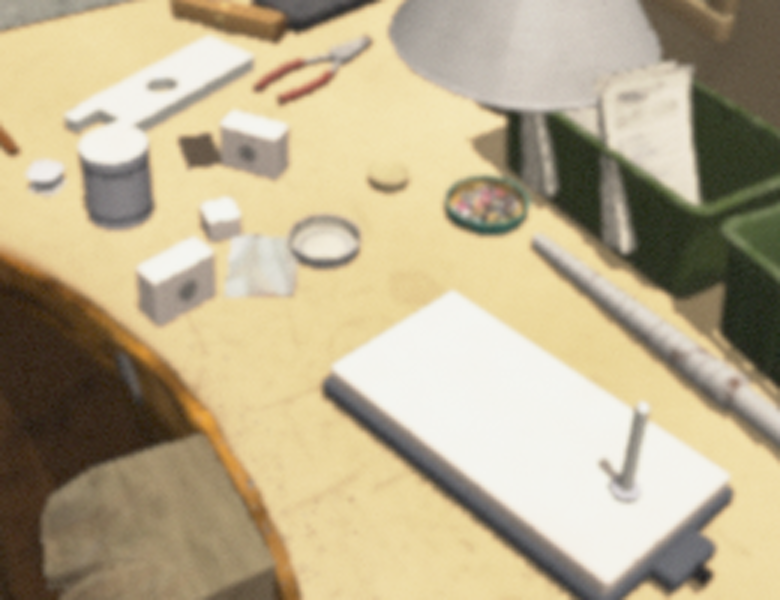

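The top crop shows shelf (hole ~222,205, notch end toward the bottom), prop_2-ish at (269,193), stilt (294,216), tin (315,195), prop (317,238), flask (270,237), hearth (400,191) with sheath at right end; the scene view agrees, sheath foot at (428,298), tip (434,271).

```bash
cat >> h.py <<'E'
def whites(n,im,vmin=185,smax=40,amin=40):
    hsv=cv2.cvtColor(im,cv2.COLOR_RGB2HSV)
    m=((hsv[...,2]>vmin)&(hsv[...,1]<smax)).astype(np.uint8)
    k=5; M=cv2.resize(m*255,None,fx=1,fy=1)
    cs,_=cv2.findContours(M,cv2.RETR_CCOMP,cv2.CHAIN_APPROX_NONE)
    return [c for c in cs if cv2.contourArea(c)>amin]
E
python3 - <<'E'
from h import *
Z={'shelf':.015,'propA':.042,'propB':.042,'stilt':.022,'flask':.062,'hearth':.030,'tin':.013}
G={'top':{'shelf':(222,190),'propA':(269,194),'propB':(317,238),'stilt':(294,216),'flask':(269,237),'hearth':(390,195),'tin':(315,195),'hole':(222,204)},
'scene':{'shelf':(285,158),'propA':(305,177),'propB':(279,225),'stilt':(293,204),'flask':(259,184),'hearth':(385,270),'tin':(328,214),'hole':(274,163)}}
for n in('top','scene'):
    im=cv2.imread(f'pics/{n}0.png')[:,:,::-1].copy()
    for c in whites(n,im,vmin=170,smax=45,amin=15):
        ctr=c[:,0].mean(0)
        if not(150<ctr[0]<470 and 130<ctr[1]<340): continue
        name=min(Z,key=lambda k:np.hypot(*(np.array(G[n][k])-ctr)))
        W=cast(n,c[:,0],Z[name])[:,:2].astype(np.float32)
        (cx,cy),(w,h),a=cv2.minAreaRect(W*1000)
        print(n,name,ctr.round(1),cv2.contourArea(c),'rect mm',round(cx,1),round(cy,1),round(w,1),round(h,1),round(a,1), 'hsv',cv2.cvtColor(im,cv2.COLOR_RGB2HSV)[int(ctr[1]),int(ctr[0])])
E
```

```text
top shelf [155.7 271. ] 27.0 rect mm 356.3 591.5 39.8 8.0 4.0 hsv [ 18  28 179]
top flask [249.5 252.6] 88.0 rect mm 403.2 331.9 29.2 24.7 46.0 hsv [ 35   7 216]
top flask [268.8 236. ] 285.5 rect mm 443.6 284.3 48.7 48.7 0.8 hsv [ 35  13 217]
top stilt [312.1 217.5] 842.5 rect mm 498.1 162.7 136.6 114.7 42.9 hsv [100   4 182]
top propA [269.5 192.8] 142.0 rect mm 561.3 287.6 23.5 50.3 36.7 hsv [ 45   5 218]
top shelf [222.3 206.4] 1228.5 rect mm 535.8 421.9 177.1 60.2 22.0 hsv [ 19  90 209]
top shelf [221.7 204.3] 88.5 rect mm 536.2 421.6 28.0 28.6 46.1 hsv [ 19  89 209]
top hearth [399.8 190. ] 3156.5 rect mm 569.5 -60.7 111.7 214.0 13.7 hsv [ 48   6 219]
top hearth [426.7 181.1] 68.5 rect mm 591.1 -134.2 19.7 46.0 18.2 hsv [  8   6 178]
top shelf [151.9 169.7] 302.5 rect mm 636.8 627.6 48.3 137.7 4.6 hsv [ 20   6 132]
top hearth [386.6 142.5] 228.5 rect mm 702.0 -28.4 12.4 247.2 3.8 hsv [ 19  19 189]
top shelf [228.8 141.9] 32.0 rect mm 714.5 408.1 33.6 15.2 11.2 hsv [ 17  27 173]
top hearth [445.8 142.3] 284.0 rect mm 700.1 -190.3 51.6 54.6 86.9 hsv [ 24  36 203]
scene propB [164
[... 1553 characters left out ...]
.0 80.9 hsv [ 21  31 173]
scene propA [335.5 150.7] 25.0 rect mm 684.9 358.8 42.8 14.7 16.5 hsv [ 16  36 215]
scene flask [268.5 168.1] 951.5 rect mm 496.2 337.9 200.0 84.2 33.6 hsv [ 25   6 244]
scene shelf [273.7 162.7] 22.5 rect mm 535.1 421.0 22.4 19.4 6.2 hsv [ 20  23 169]
scene flask [191.5 150.5] 63.5 rect mm 347.7 501.4 60.1 22.9 25.5 hsv [ 16  26 213]
scene flask [155.8 149.2] 82.0 rect mm 266.9 550.9 70.8 29.4 86.0 hsv [ 22  28 174]
scene flask [200.3 137.9] 33.5 rect mm 385.6 559.2 27.3 36.0 89.5 hsv [ 21  31 172]
scene flask [188.8 137.7] 45.5 rect mm 357.6 576.9 65.9 22.4 69.3 hsv [ 22  32 176]
scene tin [405.1 146.8] 5215.5 rect mm 931.1 407.8 646.2 265.6 50.5 hsv [ 18  21 210]
```

```bash
python3 - <<'E'
from h import *
im=cv2.imread('pics/top0.png')[:,:,::-1].copy()
for c in whites('top',im,vmin=204,smax=30,amin=30):
    ctr=c[:,0].mean(0)
    if not(240<ctr[0]<340 and 180<ctr[1]<260): continue
    for z in(.022,.042):
        (cx,cy),(w,h),a=cv2.minAreaRect(cast('top',c[:,0],z)[:,:2].astype(np.float32)*1000); print(ctr.round(1),z,np.round([cx,cy,w,h,a],1))
for (u,v,s,t) in [(295,93,400,103)]:
    for z in(.2,.3,.4,.5,.6): print(z,cast('top',[[u,v]],z)[0,:2].round(3),cast('scene',[[s,t]],z)[0,:2].round(3))
print('tin ctr',cast('top',[[314.8,195.3]],.007),cast('scene',[[328,215]],.007))
# overlay check
hc=np.array([.5703,-.0608]);th=np.radians(193.7);hx=np.array([np.cos(th),np.sin(th)]);hy=np.array([-np.sin(th),np.cos(th)])
t=np.linspace(0,6.28,60)
def circ(c,r,z): return np.c_[c[0]+r*np.cos(t),c[1]+r*np.sin(t),0*t+z]
def box(c,X,l,w,z):
    Y=np.array([-X[1],X[0]]); return np.array([[*(c+a*X*l/2+b*Y*w/2),z] for a,b in((1,1),(1,-1),(-1,-1),(-1,1),(1,1))])
u=lambda d:np.array([np.cos(np.radians(d)),np.sin(np.radians(d))])
L=[box(hc,hx,.12,.224,.03),circ(hc+.076*hy,.004,.03),circ(hc+.076*hy,.004,.098),circ(hc,.027,.03),
 box(np.array([.5613,.2876]),u(126.8),.052,.024,.042),box(np.array([.5613,.2876]),u(126.8),.052,.024,0),circ((.4436,.2843),.026,.062),circ((.4436,.2843),.026,0),
 box(np.array([.536,.4218]),u(22),.176,.058,.015),circ(cast('scene',[[328,215]],.007)[0],.027,.013),circ(cast('scene',[[328,215]],.007)[0],.027,0)]
out=[]
for n,(x0,x1,y0,y1),k in(('top',(190,460,155,260),2.96),('scene',(220,480,135,335),3)):
    a=cv2.imread(f'pics/{n}0.png'); a=cv2.resize(a,None,fx=4,fy=4,interpolation=cv2.INTER_CUBIC)
    for l in L: cv2.polylines(a,[np.int32(proj(n,l)*4+2)],False,(0,0,255),1)
    a=a[y0*4:y1*4,x0*4:x1*4]; a=cv2.resize(a,(800,int(800*a.shape[0]/a.shape[1])) if n=='top' else (370,285),interpolation=cv2.INTER_AREA); out.append(a)
o=np.zeros((600,800,3),np.uint8);o[:out[0].shape[0]]=out[0];o[-285:,:370]=out[1];
a=cv2.imread('pics/scene0.png')[160:250,250:370];o[-285:,390:770]=cv2.resize(a,(380,285),interpolation=cv2.INTER_CUBIC)
cv2.imwrite('pics/ov.png',o)
E
```

```text
[249.8 252.8] 0.022 [404.  339.8  24.8  22.1  46. ]
[249.8 252.8] 0.042 [403.3 335.5  24.3  21.6  46. ]
[317.5 237.5] 0.022 [443.4 160.3  47.1  18.7  13.8]
[317.5 237.5] 0.042 [441.8 159.7  46.1  18.3  13.8]
[268.9 235.6] 0.022 [449.5 290.7  45.5  45.3  89.7]
[268.9 235.6] 0.042 [447.8 287.5  44.6  44.4  89.7]
[294.2 215.6] 0.022 [502.8 221.9  18.9  19.   89.6]
[294.2 215.6] 0.042 [500.  220.1  18.5  18.6  89.6]
[269.5 192.4] 0.022 [566.6 290.9  19.1  46.6  36.1]
[269.5 192.4] 0.042 [562.4 287.6  18.8  45.6  36.1]
0.2 [0.764 0.206] [0.777 0.233]
0.3 [0.714 0.197] [0.625 0.044]
0.4 [0.664 0.188] [ 0.474 -0.145]
0.5 [0.613 0.178] [ 0.323 -0.334]
0.6 [0.563 0.169] [ 0.172 -0.522]
tin ctr [[0.5605203  0.16779186 0.007     ]] [[0.55980372 0.16888191 0.007     ]]
```

View pics/ov.png

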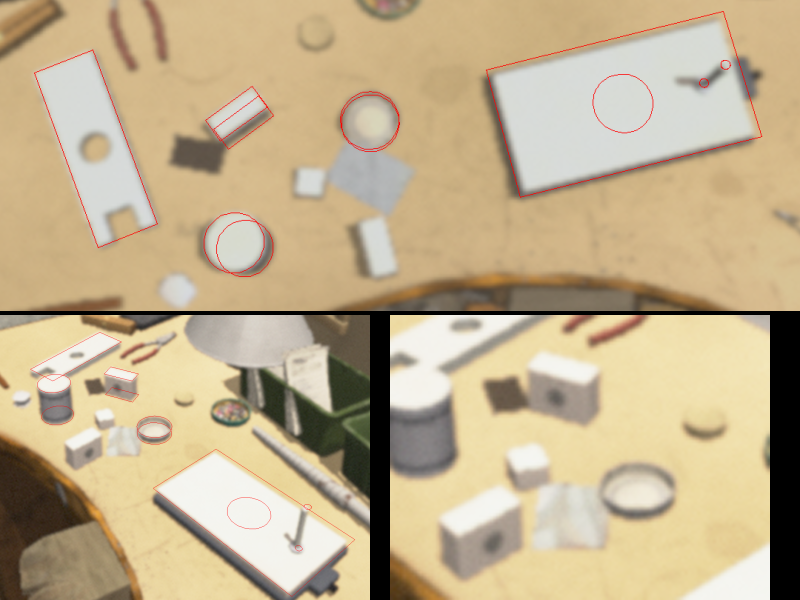

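The overlay matches shelf, tin, prop and flask; the hearth box is within a few mm (sheath tip ~3 mm off). I'll move off and refine later.

Emit:
send_rows --plan '[[[0,0,-0.0825,0,0,0,1],[0,0,-0.0825,0,0,0,1],[0,0,-0.0825,0,0,0,1],[0,0,-0.0825,0,0,0,1],[0,0,-0.0825,0,0,0,1],[0,0,-0.0825,0,0,0,1],[0,0,-0.0825,0,0,0,1],[0,0,-0.0825,0,0,0,1],[0,0,-0.0825,0,0,0,1],[0,0,-0.0825,0,0,0,1],[0,0,-0.0825,0,0,0,1],[0,0,-0.0825,0,0,0,1],[0,0,0,0.109,0.155,0,1],[0,0,0,0.109,0.155,0,1],[0,0,0,0.109,0.155,0,1],[0,0,0,0.109,0.155,0,1],[0,0,0,0.109,0.155,0,1],[0,0,0,0.109,0.155,0,1],[0,0,0,0.109,0.155,0,1],[0,0,0,0.109,0.155,0,1]]]'

```text
clock: 1.77
position: [0.3998, -0.3626, 0.2482]
ee_rot: [0.618, 0.786, -0.0, -0.0]
ft_force: [0.8, -0.0, -0.8]
grip_width: 1.0
grasp_force: 0.0
```

```bash
cat >> h.py <<'E'
from scipy.spatial.transform import Rotation as Rn
def go(x,y,z,yaw=None):
    "yaw: wanted azimuth of tool y (deg). prints shift in tool units (current axes) and turn"
    o=get_obs(); R=Rn.from_quat(o['ee_rot']).as_matrix(); d=np.array([x,y,z])-o['position']
    az=np.degrees(np.arctan2(R[1,1],R[0,1]))
    print('t',round(o['clock'],2),'pos',o['position'].round(4),'az y',round(az,2),'z',R[:,2].round(4),'F',o['ft_force'].round(1),'w',round(float(o['grip_width']),3),'g',round(float(o['grasp_force']),1),'j1,j7',o['joint_pos'][[0,6]].round(2))
    print(' shift units',(R.T@d/.2).round(4),'mm',(R.T@d*1000).round(1),'norm',round(np.linalg.norm(d)*1000))
    if yaw is not None: print(' turn z units',round(-np.radians((yaw-az+180)%360-180)/1.5,4))
E
python3 - <<'E'
from h import *
go(.442,.160,.15,13.8)
a=cv2.imread('pics/scene0.png')[255:310,400:475]
cv2.imwrite('pics/sh.png',cv2.resize(a,(750,550),interpolation=cv2.INTER_CUBIC))
E
```

```text
t 1.77 pos [ 0.3998 -0.3626  0.2482] az y 13.68 z [-3.e-04 -0.e+00 -1.e+00] F [ 0.8 -0.  -0.8] w 1.0 g 0.0 j1,j7 [1.06 0.83]
 shift units [2.4888 0.823  0.4906] mm [497.8 164.6  98.1] norm 533
 turn z units -0.0014
```

View pics/sh.png

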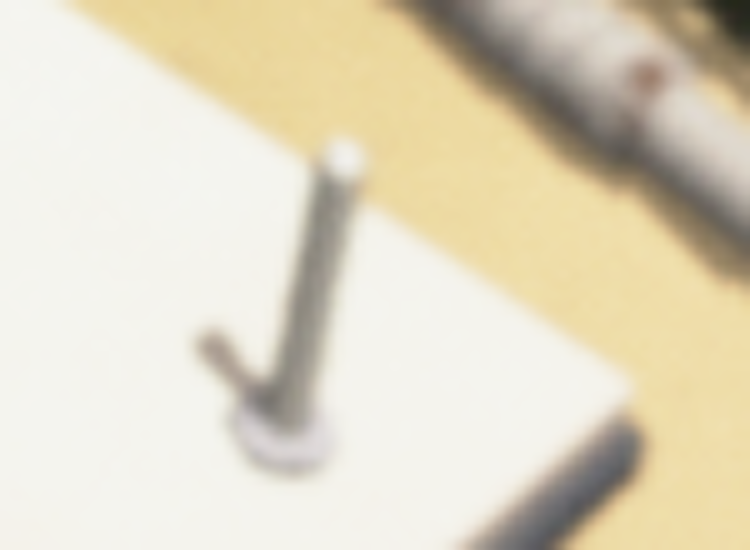

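Tip at about (434.1, 270.4), collar centre at about (428.0, 297.8) in the scene picture.

```bash
python3 - <<'E'
from h import *
hc=np.array([.5703,-.0608]);th=np.radians(193.7);hy=np.array([-np.sin(th),np.cos(th)])
print(hc+.076*hy)
print(cast('scene',[[434.1,270.4]],.098),cast('scene',[[428.,297.8]],.033),cast('top',[[433,178]],.098))
# slab edges by line fits on the white mask, both views
for n in('top','scene'):
    im=cv2.imread(f'pics/{n}0.png')[:,:,::-1].copy()
    c=max([c for c in whites(n,im,170,45,2000) if 380<c[:,0,0].mean()<420 and 150<c[:,0,1].mean()<300],key=cv2.contourArea)
    W=cast(n,c[:,0],.03)[:,:2]*1000
    X=np.array([-np.cos(th),-np.sin(th)]);Y=-hy
    q=(W-hc*1000)@np.c_[X,Y]
    for ax in(0,1):
        o=1-ax; half=(60,112)[ax]; lim=(60,112)[o]*.8
        for s in(-1,1):
            k=(abs(q[:,o])<lim)&(s*q[:,ax]>half-20); vx,vy,x0,y0=cv2.fitLine(q[k].astype(np.float32),cv2.DIST_HUBER,0,.01,.01).ravel()
            print(n,'xy'[ax],s,'pos',round(float((x0,y0)[ax]),1),'ang',round(float(np.degrees(np.arctan((vx/vy) if ax==0 else (vy/vx)))),2),k.sum())
E
```

```text
[ 0.5882997  -0.13463773]
[[ 0.58427636 -0.13560913  0.098     ]] [[ 0.58467594 -0.13475503  0.033     ]] [[ 0.58411913 -0.13094997  0.098     ]]
top x -1 pos -55.4 ang 0.15 66
top x 1 pos 53.6 ang 0.4 64
top y -1 pos -105.3 ang 0.15 33
top y 1 pos 106.1 ang 0.11 35
scene x -1 pos -60.0 ang 0.02 77
scene x 1 pos 51.9 ang 0.3 94
scene y -1 pos -108.4 ang -0.05 36
scene y 1 pos 107.8 ang -0.09 35
```

Emit:
send_rows --plan '[[[0,0,0,0.19,0.065,0,1],[0,0,0,0.19,0.065,0,1],[0,0,0,0.19,0.065,0,1],[0,0,0,0.19,0.065,0,1],[0,0,0,0.19,0.065,0,1],[0,0,0,0.19,0.065,0,1],[0,0,0,0.19,0.065,0,1],[0,0,0,0.19,0.065,0,1],[0,0,0,0.19,0.065,0,1],[0,0,0,0.19,0.065,0,1],[0,0,0,0.19,0.065,0,1],[0,0,0,0.19,0.065,0,1],[0,0,0,0.19,0.043,0,1],[0,0,0,0,0,0.16,1],[0,0,0,0,0,0.16,1],[0,0,0,0,0,0.17,1],[0,0,0,0,0,0,1]]]'

```text
clock: 3.18
position: [0.4388, 0.1536, 0.1451]
ee_rot: [0.618, 0.787, -0.003, -0.003]
ft_force: [-1.5, 0.1, -0.6]
grip_width: 0.995
grasp_force: 0.0
```

```bash
python3 - <<'E'
from h import *
go(.442,.160,.032,13.8); snap('scene','s1.png');snap('top','t1.png')
E
```

```text
t 3.18 pos [0.4388 0.1536 0.1451] az y 13.73 z [-0.0083 -0.0013 -1.    ] F [-1.5  0.1 -0.6] w 0.995 g 0.0 j1,j7 [ 0.52 -0.33]
 shift units [0.0271 0.028  0.5651] mm [  5.4   5.6 113. ] norm 113
 turn z units -0.0008
```

View pics/s1.png

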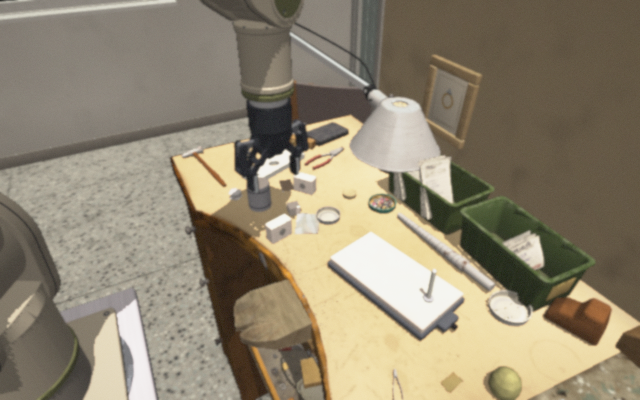

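The gripper hangs at (268,150) above prop (279,228); nothing has been touched and the sheath stands at (432,285).

```bash
python3 - <<'E'
from h import *
print(proj('scene',[get_obs()['position']]),proj('top',[get_obs()['position']]),get_obs()['joint_pos'].round(2)); go(.4418,.160,.032,13.8)
E
```

```text
[[275.95687555 177.04563154]] [[318.22523078 233.85729314]] [ 0.52  0.19 -1.02  1.94  0.18  1.11 -0.33]
t 3.28 pos [0.4415 0.1548 0.1504] az y 13.73 z [-2.3e-03  4.0e-04 -1.0e+00] F [0.  0.8 0.4] w 0.999 g 0.0 j1,j7 [ 0.52 -0.33]
 shift units [0.0242 0.0088 0.592 ] mm [  4.8   1.8 118.4] norm 119
 turn z units -0.0008
```

Emit:
send_rows --plan '[[[0,0,0,0.024,0.009,0,1],[0,0,0,0,0,0.15,1],[0,0,0,0,0,0.15,1],[0,0,0,0,0,0.15,1],[0,0,0,0,0,0.1,1],[0,0,0,0,0,0.05,1],[0,0,0,0,0,0,1],[0,0,0,0,0,0,1],[0,0,0,0,0,0,0.3],[0,0,0,0,0,0,0.3],[0,0,0,0,0,0,0.3],[0,0,0,0,0,0,0.3],[0,0,0,0,0,0,0.3],[0,0,0,0,0,0,0.3]]]' --squeeze 40

```text
clock: 4.45
position: [0.4436, 0.1599, 0.0316]
ee_rot: [0.618, 0.786, 0.0, 0.001]
ft_force: [-2.9, -1.9, 10.6]
grip_width: 0.601
grasp_force: 40.9
```

```bash
python3 - <<'E'
from h import *
go(.4418,.160,.030,13.8)
E
```

```text
t 4.45 pos [0.4436 0.1599 0.0316] az y 13.68 z [ 1.9e-03 -4.0e-04 -1.0e+00] F [-2.9 -1.9 10.6] w 0.601 g 40.9 j1,j7 [ 0.37 -0.52]
 shift units [ 0.0025 -0.0085  0.008 ] mm [ 0.5 -1.7  1.6] norm 2
 turn z units -0.0014
```

Emit:
send_rows --plan '[[[0,0,0,0,0,-0.1,0.3],[0,0,0,0,0,-0.2,0.3],[0,0,0,0,0,-0.2,0.3],[0,0,0,-0.16,0.056,0,0.3],[0,0,0,-0.16,0.056,0,0.3],[0,0,0,-0.16,0.056,0,0.3],[0,0,0,-0.16,0.056,0,0.3],[0,0,0,-0.16,0.056,0,0.3],[0,0,0,-0.16,0.056,0,0.3],[0,0,0,0,0,0.12,0.3],[0,0,0,0,0,0.12,0.3],[0,0,0,0,0,0,0.3],[0,0,0,0,0,0,0.3],[0,0,0,0,0,0,0.3]]]'

```text
clock: 5.62
position: [0.554, -0.0103, 0.0838]
ee_rot: [0.617, 0.787, 0.0, 0.001]
ft_force: [0.9, -0.3, -0.6]
grip_width: 0.6
grasp_force: 43.0
```

```bash
python3 - <<'E'
from h import *
snap('scene','s2.png'); a=snap('top','t2.png'); go(.5554,-.0121,.063,13.8)
b=cv2.imread('pics/s2.png')[120:330,250:490]; cv2.imwrite('pics/s2c.png',cv2.resize(b,(686,600),interpolation=cv2.INTER_CUBIC))
E
```

```text
t 5.72 pos [ 0.5543 -0.0104  0.0841] az y 13.73 z [ 2.4e-03 -4.0e-04 -1.0e+00] F [-0.1 -0.  -0.5] w 0.606 g 43.0 j1,j7 [ 0.63 -0.11]
 shift units [-0.0095  0.0031  0.1053] mm [-1.9  0.6 21.1] norm 21
 turn z units -0.0008
```

View pics/s2c.png

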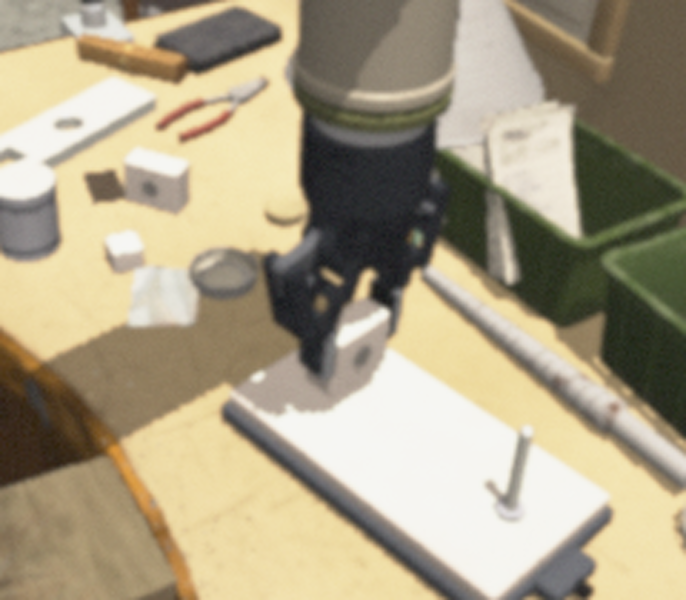

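Prop held upright over the hearth's -y end (around crop 355,350). Lower and release.

Emit:
send_rows --plan '[[[0,0,0,-0.009,0.003,0.05,0.3],[0,0,0,0,0,0.04,0.3],[0,0,0,0,0,0.015,0.3],[0,0,0,0,0,0.005,0.3],[0,0,0,0,0,0,0.3],[0,0,0,0,0,0,0.3]]]'

```text
clock: 6.22
position: [0.5544, -0.0128, 0.0616]
ee_rot: [0.618, 0.786, -0.001, 0.0]
ft_force: [-11.7, -2.2, 24.3]
grip_width: 0.6
grasp_force: 46.0
```

```bash
python3 - <<'E'
from h import *
go(.5554,-.0121,.0616,13.8)
E
```

```text
t 6.22 pos [ 0.5544 -0.0128  0.0616] az y 13.68 z [-5.e-04 -2.e-03 -1.e+00] F [-11.7  -2.2  24.3] w 0.6 g 46.0 j1,j7 [ 0.61 -0.13]
 shift units [0.0025 0.0057 0.0002] mm [0.5 1.1 0. ] norm 1
 turn z units -0.0014
```

Emit:
send_rows --plan '[[[0,0,0,0,0,-0.004,1],[0,0,0,0,0,0,1],[0,0,0,0,0,0,1],[0,0,0,0,0,0,1],[0,0,0,0,0,-0.1,1],[0,0,0,0,0,-0.2,1],[0,0,0,0,0,-0.2,1],[0,0,0,0.18,0.04,0,1],[0,0,0,0.18,0.04,0,1],[0,0,0,0.18,0.04,0,1],[0,0,0,0.18,0.04,0,1],[0,0,0,0.18,0.04,0,1],[0,0,0,0.18,0.04,0,1],[0,0,0,0.18,0.04,0,1],[0,0,0,0.18,0.08,0,1],[0,0,0,0,0,0,1],[0,0,0,0,0,0,1]]]'

```text
clock: 7.63
position: [0.5549, 0.2877, 0.1605]
ee_rot: [0.616, 0.788, 0.0, -0.001]
ft_force: [0.6, -0.3, -0.0]
grip_width: 0.999
grasp_force: 0.0
```

Emit:
send_rows --plan '[[[0,0,0.0782,0,0,0,1],[0,0,0.0782,0,0,0,1],[0,0,0.0782,0,0,0,1],[0,0,0.0782,0,0,0,1],[0,0,0.0782,0,0,0,1],[0,0,0.0782,0,0,0,1],[0,0,0.0782,0,0,0,1],[0,0,0.0782,0,0,0,1],[0,0,0.0782,0,0,0,1],[0,0,0.0782,0,0,0,1],[0,0,0,0,0,0,1],[0,0,0,0,0,0,1]]]'

```text
clock: 8.63
position: [0.5567, 0.2831, 0.161]
ee_rot: [0.949, 0.314, -0.0, 0.0]
ft_force: [-0.3, 0.1, 0.3]
grip_width: 1.001
grasp_force: 0.0
```

```bash
python3 - <<'E'
from h import *
go(.561,.2875,.030,126.5-180); snap('top','t3.png');im=snap('scene','s3.png')
# placed prop B top face in scene
b=im[:,:,::-1][160:330,300:490]; cv2.imwrite('pics/s3c.png',cv2.resize(b,(670,600),interpolation=cv2.INTER_CUBIC))
E
```

```text
t 8.63 pos [0.5567 0.2831 0.161 ] az y -53.4 z [ 2.e-04 -9.e-04 -1.e+00] F [-0.3  0.1  0.3] w 1.001 g 0.0 j1,j7 [-0.03 -1.69]
 shift units [ 0.0307 -0.0054  0.6548] mm [  6.1  -1.1 131. ] norm 131
 turn z units 0.0012
```

View pics/s3c.png

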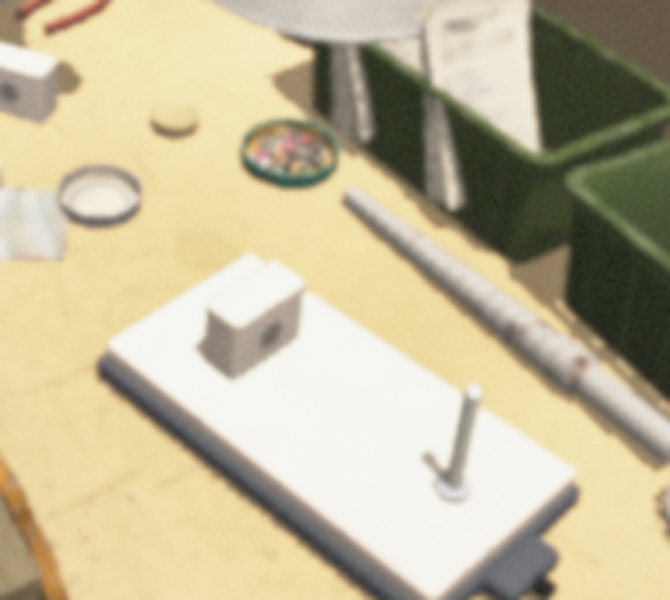

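Prop B stands at crop corners (232,377), (298,332), (202,345), upright and square. Grasp prop A.

Emit:
send_rows --plan '[[[0,0,0,0.031,-0.005,0,1],[0,0,0,0,0,0.15,1],[0,0,0,0,0,0.15,1],[0,0,0,0,0,0.15,1],[0,0,0,0,0,0.13,1],[0,0,0,0,0,0.07,1],[0,0,0,0,0,0,1],[0,0,0,0,0,0,1],[0,0,0,0,0,0,0.3],[0,0,0,0,0,0,0.3],[0,0,0,0,0,0,0.3],[0,0,0,0,0,0,0.3],[0,0,0,0,0,0,0.3],[0,0,0,0,0,0,0.3]]]'

```text
clock: 9.9
position: [0.5617, 0.2895, 0.0329]
ee_rot: [0.95, 0.313, 0.001, -0.0]
ft_force: [-0.3, -0.8, 6.5]
grip_width: 0.603
grasp_force: 43.0
```

```bash
python3 - <<'E'
from h import *
go(.561,.2875,.030,126.5-180)
p=np.array([[232,377],[298,332],[202,345]])/3.526+[300,160]
W=cast('scene',p,.03)[:,:2]; th=np.radians(193.75); B=np.c_[[np.cos(th),np.sin(th)],[-np.sin(th),np.cos(th)]]
print(((W-[.5673,-.0607])@B*1000).round(1))
E
```

```text
t 9.9 pos [0.5617 0.2895 0.0329] az y -53.52 z [ 0.0027  0.001  -1.    ] F [-0.3 -0.8  6.5] w 0.603 g 43.0 j1,j7 [-0.08 -1.76]
 shift units [-0.0086  0.0059  0.0146] mm [-1.7  1.2  2.9] norm 4
 turn z units -0.0002
[[ 23.6 -43.9]
 [-26.7 -43.7]
 [ 18.4 -70.7]]
```

```bash
python3 - <<'E'
from h import *
def loc(P,c,az):
    a=np.radians(az); return ((P[:,:2]-c)@np.c_[[np.cos(a),np.sin(a)],[-np.sin(a),np.cos(a)]]*1000).round(1)
pB=np.array([[158,323],[213,283],[140,287],[158,290],[213,250],[140,263]])/3+[220,135]
print('B bottom',loc(cast('scene',pB[:3],0),np.array([.4418,.160]),13.75),'top',loc(cast('scene',pB[3:],.042),np.array([.4418,.160]),13.75))
pA=np.array([[222,166],[282,177],[222,123],[285,137]])/3+[220,135]
print('A bottom',loc(cast('scene',pA[:2],0),np.array([.561,.2875]),126.6),'top',loc(cast('scene',pA[2:],.042),np.array([.561,.2875]),126.6))
# zooms: initial props and placed prop, 8x side by side
a=cv2.imread('pics/scene0.png');c=cv2.imread('pics/s3.png')
f=lambda i,x,y,w,h:cv2.resize(i[y:y+h,x:x+w],(w*8,h*8),interpolation=cv2.INTER_CUBIC)
cv2.imwrite('pics/z.png',np.hstack([f(a,262,212,32,36),f(a,288,168,32,36),f(c,354,230,36,36)]))
E
```

```text
B bottom [[-23.8  -5.4]
 [ 30.6   3.1]
 [-10.9  34.2]] top [[-29.9 -19.5]
 [ 22.9 -10.3]
 [-22.5  11.5]]
A bottom [[ 25.   10.9]
 [-25.8   4.1]] top [[ 22.6  11.2]
 [-31.3   8.1]]
```

View pics/z.png

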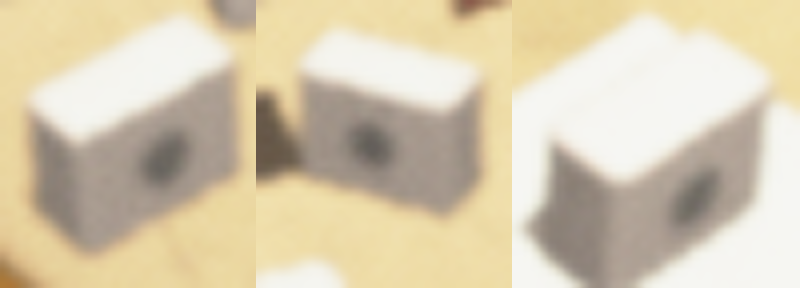

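Top-face corners read from the three zooms; I'll cast them onto the top planes.

```bash
python3 - <<'E'
from h import *
def loc(P,c,az):
    a=np.radians(az); return ((P[:,:2]-c)@np.c_[[np.cos(a),np.sin(a)],[-np.sin(a),np.cos(a)]]*1000).round(1)
B=[[270.9,229],[290.9,219.6],[265.3,223.75],[283.75,213]]
A=[[310.5,181],[293,176],[315.5,176],[297.4,170.9]]
P=[[367,252.6],[385.75,239.5],[358.5,247],[376.6,233.25]]
for n,p,z,c,az in(('B',B,.042,(.4418,.160),13.75),('A',A,.042,(.561,.2875),126.6),('placed',P,.072,(.5673,-.0607),193.75)):
    l=loc(cast('scene',p,z),np.array(c),az); print(n,l.tolist(),l.mean(0))
# tin and flask in scene too
E
```

```text
B [[-27.8, -10.5], [20.2, -13.4], [-26.5, 10.5], [22.6, 13.9]] [-2.875  0.125]
A [[-22.5, 13.7], [24.7, 12.2], [-23.4, -10.4], [26.2, -12.3]] [1.25 0.8 ]
placed [[29.0, -39.1], [-21.1, -40.3], [29.7, -59.0], [-21.6, -63.0]] [  4.   -50.35]
```

Emit:
send_rows --plan '[[[0,0,0,0,0,-0.1,0.3],[0,0,0,0,0,-0.17,0.3],[0,0,0,0,0,-0.17,0.3],[0,0,0,0,0,-0.17,0.3],[0,0,0,0,0,-0.14,0.3],[0,0,-0.0782,0,0,0,0.3],[0,0,-0.0782,0,0,0,0.3],[0,0,-0.0782,0,0,0,0.3],[0,0,-0.0782,0,0,0,0.3],[0,0,-0.0782,0,0,0,0.3],[0,0,-0.0782,0,0,0,0.3],[0,0,-0.0782,0,0,0,0.3],[0,0,-0.0782,0,0,0,0.3],[0,0,-0.0782,0,0,0,0.3],[0,0,-0.0782,0,0,0,0.3],[0,0,0,0,0,0,0.3]]]'

```text
clock: 11.23
position: [0.5607, 0.2887, 0.1814]
ee_rot: [0.616, 0.788, 0.0, 0.0]
ft_force: [-0.1, -0.0, -1.0]
grip_width: 0.6
grasp_force: 42.1
```

Emit:
send_rows --plan '[[[0,0,0,-0.177,-0.034,0,0.3],[0,0,0,-0.177,-0.034,0,0.3],[0,0,0,-0.177,-0.034,0,0.3],[0,0,0,-0.177,-0.034,0,0.3],[0,0,0,-0.177,-0.034,0,0.3],[0,0,0,-0.177,-0.034,0,0.3],[0,0,0,-0.177,-0.034,0,0.3],[0,0,0,-0.177,-0.034,0,0.3],[0,0,0,-0.177,-0.034,0,0.3],[0,0,0,-0.177,-0.034,0,0.3],[0,0,0,-0.12,-0.034,0,0.3],[0,0,0,0,0,0,0.3],[0,0,0,0,0,0,0.3],[0,0,0,0,0,0,0.3]]]'

```text
clock: 12.4
position: [0.5775, -0.0951, 0.1814]
ee_rot: [0.618, 0.786, 0.0, 0.0]
ft_force: [-0.1, 0.3, -0.4]
grip_width: 0.596
grasp_force: 42.1
```

```bash
python3 - <<'E'
from h import *
go(.5813,-.1072,.0640,13.8)
E
```

```text
t 12.4 pos [ 0.5775 -0.0951  0.1814] az y 13.59 z [ 5.e-04  3.e-04 -1.e+00] F [-0.1  0.3 -0.4] w 0.596 g 42.1 j1,j7 [0.76 0.09]
 shift units [-0.0634  0.004   0.5872] mm [-12.7   0.8 117.4] norm 118
 turn z units -0.0024
```

Emit:
send_rows --plan '[[[0,0,-0.002,-0.063,0.004,0,0.3],[0,0,0,0,0,0,0.3],[0,0,0,0,0,0.1,0.3],[0,0,0,0,0,0.1,0.3],[0,0,0,0,0,0.1,0.3],[0,0,0,0,0,0.1,0.3],[0,0,0,0,0,0.08,0.3],[0,0,0,0,0,0.05,0.3],[0,0,0,0,0,0.03,0.3],[0,0,0,0,0,0.02,0.3],[0,0,0,0,0,0.01,0.3],[0,0,0,0,0,0,0.3],[0,0,0,0,0,0,0.3]]]'

```text
clock: 13.48
position: [0.5817, -0.1081, 0.0639]
ee_rot: [0.617, 0.787, 0.0, 0.001]
ft_force: [0.3, -0.6, -1.2]
grip_width: 0.602
grasp_force: 42.2
```

```bash
python3 - <<'E'
from h import *
go(.5813,-.1072,.0629,13.8)
E
```

```text
t 13.48 pos [ 0.5817 -0.1081  0.0639] az y 13.86 z [ 1.1e-03 -4.0e-04 -1.0e+00] F [ 0.3 -0.6 -1.2] w 0.602 g 42.2 j1,j7 [0.72 0.04]
 shift units [ 0.0048 -0.0009  0.0048] mm [ 1.  -0.2  1. ] norm 1
 turn z units 0.0007
```

Emit:
send_rows --plan '[[[0,0,0,0,0,0.005,0.3],[0,0,0,0,0,0,0.3],[0,0,0,0,0,0,1],[0,0,0,0,0,0,1],[0,0,0,0,0,0,1],[0,0,0,0,0,0,1],[0,0,0,0,0,-0.08,1],[0,0,0,0,0,-0.15,1],[0,0,0,0,0,-0.15,1],[0,0,0,0.125,0,0,1],[0,0,0,0.125,0,0,1],[0,0,0,0.125,0,0,1],[0,0,0,0.125,0,0,1],[0,0,0,0,0,0,1],[0,0,0,0,0,0,1]]]'

```text
clock: 14.73
position: [0.557, -0.0095, 0.1384]
ee_rot: [0.615, 0.788, 0.0, 0.0]
ft_force: [0.6, -0.6, -0.0]
grip_width: 1.0
grasp_force: 0.0
```

```bash
python3 - <<'E'
from h import *
go(.5578,-.0115,.064,13.8)
im=snap('scene','s4.png'); b=im[:,:,::-1][220:320,340:460]; cv2.imwrite('pics/s4c.png',cv2.resize(b,(720,600),interpolation=cv2.INTER_CUBIC))
E
```

```text
t 14.73 pos [ 0.557  -0.0095  0.1384] az y 14.04 z [ 3.e-04 -2.e-04 -1.e+00] F [ 0.6 -0.6 -0. ] w 1.0 g 0.0 j1,j7 [ 0.66 -0.07]
 shift units [-0.0108  0.0012  0.3718] mm [-2.2  0.2 74.4] norm 74
 turn z units 0.0027
```

View pics/s4c.png

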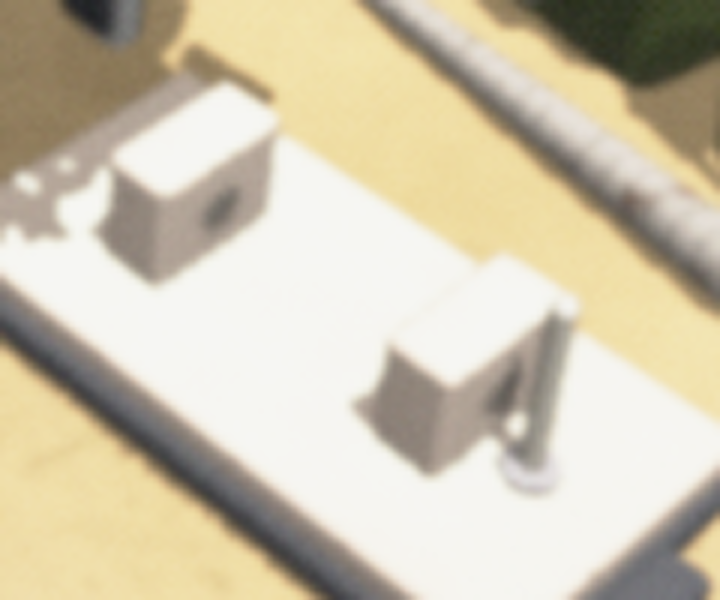

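Both props stand square; A next to, not touching, the sheath. Nudge B to centre with a soft regrip.

Emit:
send_rows --plan '[[[0,0,0.003,-0.011,0.001,0,1],[0,0,0,0,0,0.15,1],[0,0,0,0,0,0.15,1],[0,0,0,0,0,0.07,1],[0,0,0,0,0,0,1],[0,0,0,0,0,0,1],[0,0,0,0,0,0,0.5],[0,0,0,0,0,0,0.5],[0,0,0,0,0,0,0.5],[0,0,0,0,0,0,0.5],[0,0,0,0,0,0,0.5]]]' --squeeze 20

```text
clock: 15.7
position: [0.5588, -0.0132, 0.0655]
ee_rot: [0.618, 0.786, 0.0, 0.001]
ft_force: [-2.3, -1.4, 7.2]
grip_width: 0.608
grasp_force: 21.6
```

```bash
python3 - <<'E'
from h import *
go(.5578,-.0115,.064,13.8)
A=[[414.1,284.25],[404.6,277.6],[422.9,262.1]]
B=[[367.1,252.1],[358.4,245.4],[385.75,239.9],[377.6,233.4]]
th=np.radians(193.75);M=np.c_[[np.cos(th),np.sin(th)],[-np.sin(th),np.cos(th)]]
s=np.array([.5845,-.1352])
f=lambda p:((cast('scene',p,.072)[:,:2]-s)@M*1000+[0,76]).round(1)
print('A',f(A).tolist(),f(A)[1:].mean(0),'B',f(B).tolist(),f(B).mean(0))
E
```

```text
t 15.7 pos [ 0.5588 -0.0132  0.0655] az y 13.6 z [ 1.9e-03 -7.0e-04 -1.0e+00] F [-2.3 -1.4  7.2] w 0.608 g 21.6 j1,j7 [ 0.62 -0.13]
 shift units [ 0.0095 -0.0027  0.0075] mm [ 1.9 -0.5  1.5] norm 2
 turn z units -0.0024
A [[25.2, 60.9], [25.2, 41.6], [-25.5, 39.3]] [-0.15 40.45] B [[26.9, -40.3], [25.9, -62.5], [-21.3, -40.0], [-23.7, -62.0]] [  1.95 -51.2 ]
```

Emit:
send_rows --plan '[[[0,0,0,0,0,0,1],[0,0,0,0,0,0,1],[0,0,0,0,0,0,1],[0,0,0,0,0,-0.15,1],[0,0,0,0,0,-0.2,1],[0,0,0,0.176,0.045,0,1],[0,0,0,0.176,0.045,0,1],[0,0,0,0.176,0.045,0,1],[0,0,0,0.176,0.045,0,1],[0,0,0,0.176,0.045,0,1],[0,0,0,0,0,0,1],[0,0,0,0,0,0.15,1],[0,0,0,0,0,0.15,1],[0,0,0,0,0,0.1,1],[0,0,0,0,0,0,1],[0,0,0,0,0,0,1]]]'

```text
clock: 17.03
position: [0.5598, 0.1686, 0.0538]
ee_rot: [0.618, 0.786, -0.001, -0.001]
ft_force: [0.4, 0.8, 0.2]
grip_width: 1.004
grasp_force: 0.0
```

```bash
python3 - <<'E'
from h import *
go(.561,.1683,.016,13.8)
E
```

```text
t 17.03 pos [0.5598 0.1686 0.0538] az y 13.63 z [-1.8e-03 -1.0e-04 -1.0e+00] F [0.4 0.8 0.2] w 1.004 g 0.0 j1,j7 [ 0.29 -0.48]
 shift units [-0.003   0.006   0.1889] mm [-0.6  1.2 37.8] norm 38
 turn z units -0.002
```

Emit:
send_rows --plan '[[[0,0,0,-0.003,0.006,0.1,1],[0,0,0,0,0,0.07,1],[0,0,0,0,0,0.02,1],[0,0,0,0,0,0,1],[0,0,0,0,0,0,0.5],[0,0,0,0,0,0,0.5],[0,0,0,0,0,0,0.5],[0,0,0,0,0,0,0.5],[0,0,0,0,0,0,0.5],[0,0,0,0,0,0,0.5]]]' --squeeze 20

```text
clock: 17.87
position: [0.5622, 0.1685, 0.0174]
ee_rot: [0.618, 0.786, 0.0, 0.001]
ft_force: [-0.7, -0.4, 6.5]
grip_width: 0.601
grasp_force: 19.8
```

```bash
python3 - <<'E'
from h import *
go(.561,.1683,.016,13.8)
E
```

```text
t 17.87 pos [0.5622 0.1685 0.0174] az y 13.61 z [ 0.0015 -0.     -1.    ] F [-0.7 -0.4  6.5] w 0.601 g 19.8 j1,j7 [ 0.26 -0.51]
 shift units [ 0.0004 -0.0061  0.007 ] mm [ 0.1 -1.2  1.4] norm 2
 turn z units -0.0023
```

Emit:
send_rows --plan '[[[0,0,0,0,0,-0.1,0.5],[0,0,0,0,0,-0.2,0.5],[0,0,0,0,0,-0.25,0.5],[0,0,0,-0.16,-0.034,0,0.5],[0,0,0,-0.16,-0.034,0,0.5],[0,0,0,-0.16,-0.034,0,0.5],[0,0,0,-0.16,-0.034,0,0.5],[0,0,0,-0.16,-0.034,0,0.5],[0,0,0,-0.16,-0.034,0,0.5],[0,0,0,-0.16,-0.032,0,0.5],[0,0,0,0,0,0,0.5],[0,0,0,0,0,0,0.5],[0,0,0,0,0,0,0.5]]]'

```text
clock: 18.95
position: [0.5685, -0.0599, 0.1182]
ee_rot: [0.618, 0.786, 0.0, 0.0]
ft_force: [0.3, 0.5, -0.2]
grip_width: 0.6
grasp_force: 21.3
```

```bash
python3 - <<'E'
from h import *
go(.5697,-.0601,.0474,13.8); snap('top','t5.png')
im=snap('scene','s5.png'); b=im[:,:,::-1][190:320,330:460]; cv2.imwrite('pics/s5c.png',cv2.resize(b,(600,600),interpolation=cv2.INTER_CUBIC))
E
```

```text
t 18.95 pos [ 0.5685 -0.0599  0.1182] az y 13.62 z [ 6.e-04  3.e-04 -1.e+00] F [ 0.3  0.5 -0.2] w 0.6 g 21.3 j1,j7 [ 0.71 -0.01]
 shift units [-0.0024  0.0052  0.3541] mm [-0.5  1.  70.8] norm 71
 turn z units -0.0021
```

View pics/s5c.png

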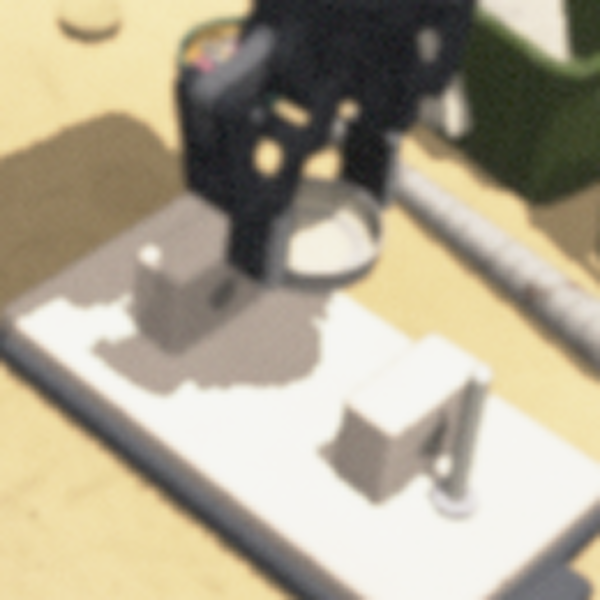

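Tin held level above the gap between the props. Lower and release.

Emit:
send_rows --plan '[[[0,0,0,-0.002,0.005,0.1,0.5],[0,0,0,0,0,0.1,0.5],[0,0,0,0,0,0.08,0.5],[0,0,0,0,0,0.04,0.5],[0,0,0,0,0,0.02,0.5],[0,0,0,0,0,0.012,0.5],[0,0,0,0,0,0,0.5],[0,0,0,0,0,0,0.5],[0,0,0,0,0,0,1],[0,0,0,0,0,0,1],[0,0,0,0,0,0,1],[0,0,0,0,0,0,1],[0,0,0,0,0,-0.1,1],[0,0,0,0,0,-0.2,1],[0,0,0,0,0,-0.2,1],[0,0,0,0,0,-0.2,1]]]'

```text
clock: 20.38
position: [0.569, -0.0605, 0.189]
ee_rot: [0.618, 0.786, -0.0, -0.0]
ft_force: [1.6, -0.0, -0.1]
grip_width: 0.998
grasp_force: 0.0
```

Emit:
send_rows --plan '[[[0,0,0,0.18,0.06,0,1],[0,0,0,0.18,0.06,0,1],[0,0,0,0.18,0.06,0,1],[0,0,0,0.18,0.06,0,1],[0,0,0,0.18,0.06,0,1],[0,0,0,0.18,0.06,0,1],[0,0,0,0.18,0.06,0,1],[0,0,0,0.18,0.06,0,1],[0,0,0,0.18,0.06,0,1],[0,0,0,0.18,0.0,0,1],[0,0,0,0.18,0.0,0,1],[0,0,0,0.18,0.0,0,1],[0,0,0,0.18,0.0,0,1],[0,0,0,0,0,0,1],[0,0,0,0,0,0,1]]]'

```text
clock: 21.63
position: [0.5621, 0.4226, 0.1871]
ee_rot: [0.616, 0.787, 0.0, -0.001]
ft_force: [0.7, -1.0, 0.5]
grip_width: 1.001
grasp_force: 0.0
```

```bash
python3 - <<'E'
from h import *
go(.536,.4217,.016,112-180); snap('top','t6.png'); im=snap('scene','s6.png')
# tin rim seen in scene: grey ring between props
hc=np.array([.5697,-.0601]); M=np.c_[[-.9711,-.2385],[.2385,-.9711]]
hsv=cv2.cvtColor(im,cv2.COLOR_RGB2HSV); m=((hsv[...,2]<190)&(hsv[...,1]<70)).astype(np.uint8)
n,l,st,ce=cv2.connectedComponentsWithStats(m)
for i in range(1,n):
    x,y,w,h,a=st[i]
    if a>20 and 340<ce[i][0]<470 and 220<ce[i][1]<320:
        ys,xs=np.where(l==i); W=(cast('scene',np.c_[xs,ys],.043)[:,:2]-hc)@M*1000
        print(st[i],'hearth xy box',W.min(0).round(1),W.max(0).round(1))
E
```

```text
t 21.63 pos [0.5621 0.4226 0.1871] az y 13.89 z [-0.0011  0.001  -1.    ] F [ 0.7 -1.   0.5] w 1.001 g 0.0 j1,j7 [-0.17 -0.76]
 shift units [ 0.0257 -0.1273  0.8558] mm [  5.1 -25.5 171.2] norm 173
 turn z units 0.9528
[398 215  98  76 574] hearth xy box [-121.1  -94.5] [-74.9 138.2]
[358 243  28  23 331] hearth xy box [-36.7 -75.4] [ 33.1 -35.6]
[380 259  29  13  95] hearth xy box [-23.1 -24.6] [17.4 20.5]
[ 328  260  136   80 1517] hearth xy box [-31.2 -90.4] [ 86.1 142.4]
[379 271  56  28 563] hearth xy box [-40.9 -13.2] [34.1 80.5]
```

Emit:
send_rows --plan '[[[0,0,0.0794,0,0,0,1],[0,0,0.0794,0,0,0,1],[0,0,0.0794,0,0,0,1],[0,0,0.0794,0,0,0,1],[0,0,0.0794,0,0,0,1],[0,0,0.0794,0,0,0,1],[0,0,0.0794,0,0,0,1],[0,0,0.0794,0,0,0,1],[0,0,0.0794,0,0,0,1],[0,0,0.0794,0,0,0,1],[0,0,0.0794,0,0,0,1],[0,0,0.0794,0,0,0,1],[0,0,0,0,0,0.2,1],[0,0,0,0,0,0.2,1],[0,0,0,0,0,0.15,1],[0,0,0,0,0,0,1],[0,0,0,0,0,0,1]]]'

```text
clock: 23.15
position: [0.5648, 0.4176, 0.0766]
ee_rot: [0.982, 0.187, -0.001, 0.001]
ft_force: [-0.3, 0.2, 0.8]
grip_width: 0.997
grasp_force: 0.0
```

```bash
python3 - <<'E'
from h import *
go(.537,.4217,.016,112-180); 
for n,f in(('top','t6.png'),):
    im=cv2.imread('pics/'+f)[:,:,::-1].copy()
    for c in whites(n,im,170,45,60):
        ctr=c[:,0].mean(0)
        if 200<ctr[0]<245 and 170<ctr[1]<245:
            print(np.round(cv2.minAreaRect(cast(n,c[:,0],.015)[:,:2].astype(np.float32)*1000)[0],1),np.round(cv2.minAreaRect(cast(n,c[:,0],.015)[:,:2].astype(np.float32)*1000)[1:][1],1))
E
```

```text
t 23.15 pos [0.5648 0.4176 0.0766] az y -68.4 z [-0.0019 -0.002  -1.    ] F [-0.3  0.2  0.8] w 0.997 g 0.0 j1,j7 [-0.31 -2.14]
 shift units [-0.1207 -0.0707  0.3032] mm [-24.1 -14.1  60.6] norm 67
 turn z units -0.0046
```

Emit:
send_rows --plan '[[[0,0,-0.0046,-0.121,-0.071,0,1],[0,0,0,0,0,0,1],[0,0,0,0,0,0.15,1],[0,0,0,0,0,0.1,1],[0,0,0,0,0,0.05,1],[0,0,0,0,0,0,1],[0,0,0,0,0,0,0.5],[0,0,0,0,0,0,0.5],[0,0,0,0,0,0,0.5],[0,0,0,0,0,0,0.5],[0,0,0,0,0,0,0.5],[0,0,0,0,0,0,0.5]]]' --squeeze 70

```text
clock: 24.15
position: [0.5379, 0.4248, 0.0203]
ee_rot: [0.981, 0.192, 0.002, -0.001]
ft_force: [-0.5, -1.6, 7.8]
grip_width: 0.651
grasp_force: 74.8
```

```bash
python3 - <<'E'
from h import *
go(.537,.4217,.016,112-180)
E
```

```text
t 24.15 pos [0.5379 0.4248 0.0203] az y -67.9 z [ 0.0031  0.002  -1.    ] F [-0.5 -1.6  7.8] w 0.651 g 74.8 j1,j7 [-0.33 -2.19]
 shift units [-0.0099  0.0127  0.0213] mm [-2.   2.5  4.3] norm 5
 turn z units 0.0011
```

Emit:
send_rows --plan '[[[0,0,0,0,0,-0.08,0.5],[0,0,0,0,0,-0.14,0.5],[0,0,0,0,0,-0.14,0.5],[0,0,0,0,0,-0.14,0.5],[0,0,0,0,0,-0.14,0.5],[0,0,0,0,0,-0.14,0.5],[0,0,0,0,0,-0.12,0.5],[0,0,-0.0793,0,0,0,0.5],[0,0,-0.0793,0,0,0,0.5],[0,0,-0.0793,0,0,0,0.5],[0,0,-0.0793,0,0,0,0.5],[0,0,-0.0793,0,0,0,0.5],[0,0,-0.0793,0,0,0,0.5],[0,0,-0.0793,0,0,0,0.5],[0,0,-0.0793,0,0,0,0.5],[0,0,-0.0793,0,0,0,0.5],[0,0,-0.0793,0,0,0,0.5],[0,0,-0.0793,0,0,0,0.5],[0,0,-0.0793,0,0,0,0.5],[0,0,0,0,0,0,0.5]]]'

```text
clock: 25.82
position: [0.5366, 0.4236, 0.1987]
ee_rot: [0.614, 0.789, 0.0, 0.0]
ft_force: [0.5, 0.1, -2.9]
grip_width: 0.648
grasp_force: 75.7
```

```bash
python3 - <<'E'
from h import *
go(.5693,-.0586,.2,13.8)
E
```

```text
t 25.82 pos [0.5366 0.4236 0.1987] az y 14.22 z [ 6.e-04  3.e-04 -1.e+00] F [ 0.5  0.1 -2.9] w 0.648 g 75.7 j1,j7 [-0.16 -0.78]
 shift units [-2.3774 -0.434  -0.0071] mm [-475.5  -86.8   -1.4] norm 483
 turn z units 0.0049
```

Emit:
send_rows --plan '[[[0,0,0.004,-0.08,-0.015,0,0.5],[0,0,0,-0.15,-0.028,0,0.5],[0,0,0,-0.15,-0.028,0,0.5],[0,0,0,-0.15,-0.028,0,0.5],[0,0,0,-0.15,-0.028,0,0.5],[0,0,0,-0.15,-0.028,0,0.5],[0,0,0,-0.15,-0.028,0,0.5],[0,0,0,-0.15,-0.028,0,0.5],[0,0,0,-0.15,-0.028,0,0.5],[0,0,0,-0.15,-0.028,0,0.5],[0,0,0,-0.15,-0.028,0,0.5],[0,0,0,-0.15,-0.028,0,0.5],[0,0,0,-0.15,-0.028,0,0.5],[0,0,0,-0.15,-0.028,0,0.5],[0,0,0,-0.15,-0.028,0,0.5],[0,0,0,-0.15,-0.028,0,0.5],[0,0,0,-0.05,-0.01,0,0.5],[0,0,0,0,0,0,0.5],[0,0,0,0,0,0,0.5],[0,0,0,0,0,0,0.5]]]'

```text
clock: 27.48
position: [0.5618, -0.0582, 0.198]
ee_rot: [0.619, 0.786, 0.0, 0.0]
ft_force: [0.1, 1.2, -3.1]
grip_width: 0.651
grasp_force: 75.8
```

```bash
python3 - <<'E'
from h import *
go(.5693,-.0586,.14,13.8)
snap('top','t7.png')
im=snap('scene','s7.png'); b=im[:,:,::-1][150:330,300:490]; cv2.imwrite('pics/s7c.png',cv2.resize(b,(633,600),interpolation=cv2.INTER_CUBIC))
E
```

```text
t 27.48 pos [ 0.5618 -0.0582  0.198 ] az y 13.54 z [ 6.e-04  3.e-04 -1.e+00] F [ 0.1  1.2 -3.1] w 0.651 g 75.8 j1,j7 [0.75 0.05]
 shift units [-0.0106  0.0361  0.2901] mm [-2.1  7.2 58. ] norm 59
 turn z units -0.003
```

View pics/s7c.png

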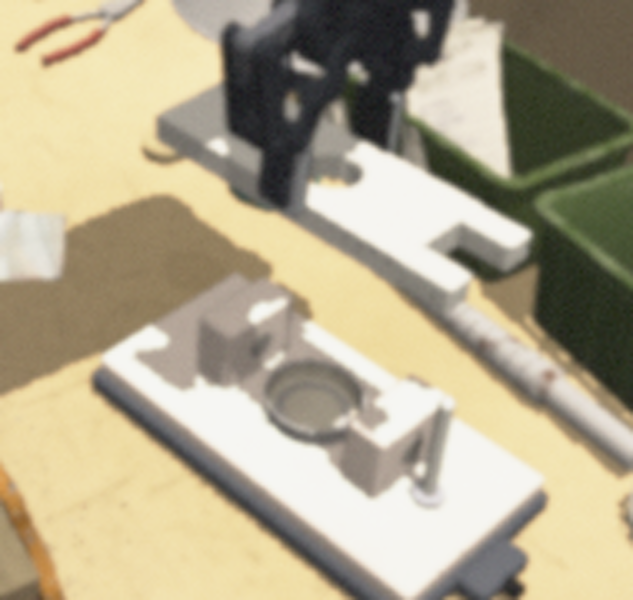

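Tin sits centred between the props (crop 313,400); shelf level, notch toward the sheath, end corners at about (465,285) and (530,235).

```bash
python3 - <<'E'
from h import *
th=np.radians(193.75);M=np.c_[[np.cos(th),np.sin(th)],[-np.sin(th),np.cos(th)]]
s=np.array([.5845,-.1352]); hc=np.array([.5697,-.0601])
c=np.array([[465,285],[530,235],[430,246],[458,226],[332,170]])/3.333+[299.65,149.65]
print('rel scene sheath',((cast('scene',c,.1927)[:,:2]-s)@M*1000+[0,76]).round(1).tolist())
print('tcp',((get_obs()['position'][:2]-hc)@M*1000).round(1))
im=cv2.imread('pics/t7.png')[:,:,::-1].copy()
for q in whites('top',im,170,45,60):
    x=q[:,0].mean(0)
    if 350<x[0]<470 and 120<x[1]<240: W=((cast('top',q[:,0],.1927)[:,:2]-hc)@M*1000); print(x.round(),W.min(0).round(1),W.max(0).round(1))
E
```

```text
rel scene sheath [[26.9, 87.0], [-21.4, 85.9], [16.8, 61.7], [-3.5, 61.4], [5.2, -2.3]]
tcp [ 7.2 -3.8]
[408. 201.] [  22.5 -128.4] [73.  61.3]
[374. 144.] [-105.  -141.1] [-75.2   6.8]
```

Emit:
send_rows --plan '[[[0,0,-0.003,-0.006,0.034,0,0.5],[0,0,0,0,0,0,0.5],[0,0,0,0,0,0.08,0.5],[0,0,0,0,0,0.1,0.5],[0,0,0,0,0,0.08,0.5],[0,0,0,0,0,0,0.5],[0,0,0,0,0,0,0.5]]]'

```text
clock: 28.17
position: [0.5684, -0.0589, 0.1451]
ee_rot: [0.617, 0.787, -0.0, -0.001]
ft_force: [-0.8, -0.2, -2.6]
grip_width: 0.654
grasp_force: 75.7
```

```bash
python3 - <<'E'
from h import *
go(.5695,-.0592,.0923,13.8)
th=np.radians(193.75);M=np.c_[[np.cos(th),np.sin(th)],[-np.sin(th),np.cos(th)]]
print('tcp',((get_obs()['position'][:2]-[.5697,-.0601])@M*1000).round(1))
im=snap('scene','s8.png'); b=im[:,:,::-1][200:310,330:470]; cv2.imwrite('pics/s8c.png',cv2.resize(b,(763,600),interpolation=cv2.INTER_CUBIC))
E
```

```text
t 28.17 pos [ 0.5684 -0.0589  0.1451] az y 13.84 z [-1.4e-03  7.0e-04 -1.0e+00] F [-0.8 -0.2 -2.6] w 0.654 g 75.7 j1,j7 [0.72 0.01]
 shift units [-0.0028  0.0051  0.2639] mm [-0.6  1.  52.8] norm 53
 turn z units 0.0005
tcp [ 0.9 -1.4]
```

View pics/s8c.png

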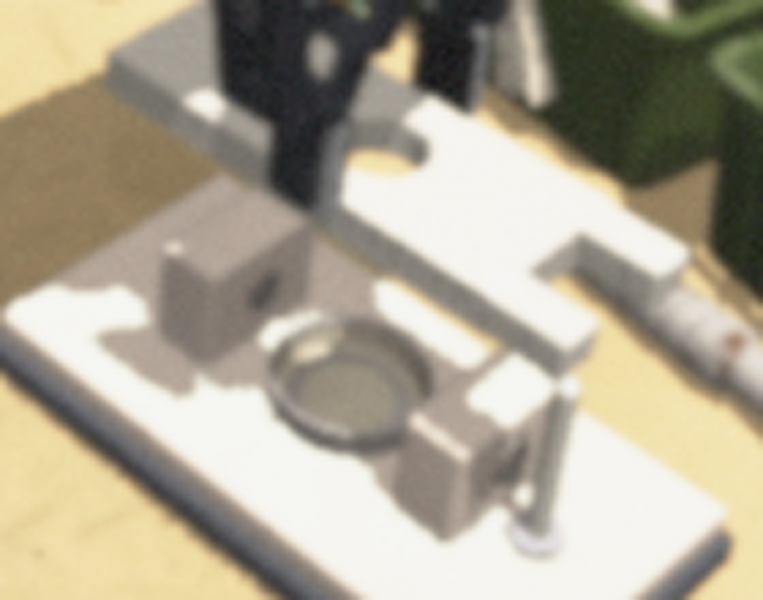

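Shelf end corners at crop (595,326) and (690,246), notch inner corners (537,272), (580,235), sheath tip (567,388).

```bash
python3 - <<'E'
from h import *
th=np.radians(193.75);M=np.c_[[np.cos(th),np.sin(th)],[-np.sin(th),np.cos(th)]]
s=cast('scene',np.array([[566,388]])/5.45+[329.6,199.6],.098)[0,:2]; print('sheath',s)
c=np.array([[595,326],[690,246],[537,272],[580,235]])/5.45+[329.6,199.6]
print(((cast('scene',c,.1398)[:,:2]-s)@M*1000+[0,76]).round(1).tolist())
E
```

```text
sheath [ 0.5828319  -0.13580189]
[[13.5, 87.8], [-32.8, 86.3], [7.8, 64.4], [-13.7, 63.1]]
```

```bash
python3 - <<'E'
from h import *
th=np.radians(193.75);M=np.c_[[np.cos(th),np.sin(th)],[-np.sin(th),np.cos(th)]]
s=np.array([.5840,-.1353])
c=np.array([[557,348],[597,322],[690,246],[537,272],[580,235]])/5.45+[329.6,199.6]
print(((cast('scene',c,.1398)[:,:2]-s)@M*1000+[0,76]).round(1).tolist())
# white mask of shelf top: long edges/end by contour
im=cv2.imread('pics/s8.png')[:,:,::-1].copy()
for q in whites('scene',im,215,25,300):
    x=q[:,0].mean(0)
    if 380<x[0]<470 and 210<x[1]<270:
        a=cv2.approxPolyDP(q,1.5,True)[:,0]; print(np.c_[a,((cast('scene',a,.1398)[:,:2]-s)@M*1000+[0,76]).round(1)].tolist())
E
```

```text
[[29.3, 86.3], [13.1, 87.5], [-31.5, 86.5], [9.1, 64.6], [-12.4, 63.3]]
[[393.0, 232.0, 17.4, 2.6], [393.0, 237.0, 26.6, 10.5], [433.0, 263.0, 27.2, 86.9], [438.0, 258.0, 13.2, 85.5], [427.0, 250.0, 11.2, 64.1], [432.0, 244.0, -5.4, 61.0], [438.0, 242.0, -16.0, 64.3], [449.0, 249.0, -15.3, 84.8], [455.0, 247.0, -25.8, 88.3], [439.0, 235.0, -30.9, 55.5], [408.0, 218.0, -28.5, -4.5], [405.0, 221.0, -18.6, -2.7], [409.0, 225.0, -15.3, 8.3], [409.0, 229.0, -7.4, 14.7], [406.0, 232.0, 2.0, 16.3]]
```

Shelf is within ~1.5 mm of the ideal plan position. Lower.

Emit:
send_rows --plan '[[[0,0,0,0,0,0.04,0.5],[0,0,0,0,0,0.06,0.5],[0,0,0,0,0,0.06,0.5],[0,0,0,0,0,0.05,0.5],[0,0,0,0,0,0.025,0.5],[0,0,0,0,0,0.01,0.5],[0,0,0,0,0,0,0.5],[0,0,0,0,0,0,0.5],[0,0,0,0,0,0,0.5]]]'

```text
clock: 28.97
position: [0.569, -0.0593, 0.0969]
ee_rot: [0.617, 0.787, 0.0, 0.0]
ft_force: [0.6, -0.0, -2.7]
grip_width: 0.652
grasp_force: 75.7
```

```bash
python3 - <<'E'
from h import *
go(.5695,-.0592,.0923,13.8); print(get_obs()['torque'].round(2))
E
```

```text
t 28.97 pos [ 0.569  -0.0593  0.0969] az y 13.82 z [ 9.e-04 -1.e-04 -1.e+00] F [ 0.6 -0.  -2.7] w 0.652 g 75.7 j1,j7 [ 0.69 -0.02]
 shift units [0.0001 0.0023 0.0229] mm [0.  0.5 4.6] norm 5
 turn z units 0.0002
[ 0.01  0.03 -0.02]
```

Emit:
send_rows --plan '[[[0,0,0,0,0,0.01,0.5],[0,0,0,0,0,0.006,0.5],[0,0,0,0,0,0,0.5],[0,0,0,0,0,0,0.5]]]'

```text
clock: 29.3
position: [0.5687, -0.0594, 0.0932]
ee_rot: [0.617, 0.787, -0.0, 0.0]
ft_force: [-0.6, -0.4, -3.0]
grip_width: 0.648
grasp_force: 75.7
```

Emit:
send_rows --plan '[[[0,0,0,0,0,0.005,0.5],[0,0,0,0,0,0,0.5],[0,0,0,0,0,0,0.5]]]'

```text
clock: 29.55
position: [0.5688, -0.0594, 0.0923]
ee_rot: [0.617, 0.787, 0.0, 0.0]
ft_force: [0.4, 0.6, -2.2]
grip_width: 0.65
grasp_force: 75.8
```

Emit:
send_rows --plan '[[[0,0,0,0,0,0.005,0.5],[0,0,0,0,0,0,0.5],[0,0,0,0,0,0,0.5]]]'

```text
clock: 29.8
position: [0.5688, -0.0594, 0.0922]
ee_rot: [0.617, 0.787, -0.0, 0.0]
ft_force: [-3.3, -0.8, 9.4]
grip_width: 0.655
grasp_force: 77.1
```

Emit:
send_rows --plan '[[[0,0,0,0,0,0.005,0.5],[0,0,0,0,0,0,0.5],[0,0,0,0,0,0,0.5]]]'

```text
clock: 30.05
position: [0.5689, -0.0594, 0.0921]
ee_rot: [0.617, 0.787, -0.0, 0.001]
ft_force: [-8.7, -1.1, 19.7]
grip_width: 0.651
grasp_force: 78.2
```

Emit:
send_rows --plan '[[[0,0,0,0,0,-0.008,0.5],[0,0,0,0,0,0,0.7],[0,0,0,0,0,0,1],[0,0,0,0,0,0,1],[0,0,0,0,0,0,1],[0,0,0,0,0,-0.06,1],[0,0,0,0,0,-0.15,1],[0,0,0,0,0,-0.15,1],[0,0,0,0,0,-0.15,1],[0,0,0,0,0,-0.1,1],[0,0,0,0,0,0,1]]]'

```text
clock: 30.97
position: [0.5707, -0.0589, 0.2193]
ee_rot: [0.617, 0.787, 0.002, 0.003]
ft_force: [1.1, -0.0, 0.1]
grip_width: 1.002
grasp_force: 0.0
```

Emit:
send_rows --plan '[[[0,0,0,0.165,-0.0175,0,1],[0,0,0,0.165,-0.0175,0,1],[0,0,0,0.165,-0.0175,0,1],[0,0,0,0.165,-0.0175,0,1],[0,0,0,0.165,-0.0175,0,1],[0,0,0,0.165,-0.0175,0,1],[0,0,0,0.165,-0.0175,0,1],[0,0,0,0.165,-0.0175,0,1],[0,0,0,0.165,-0.0175,0,1],[0,0,0,0.165,-0.0175,0,1],[0,0,0,0.165,-0.0175,0,1],[0,0,0,0,0,0,1],[0,0,0,0,0,0,1]]]'

```text
clock: 32.05
position: [0.4432, 0.2861, 0.2141]
ee_rot: [0.615, 0.788, 0.0, -0.0]
ft_force: [0.8, -0.0, -0.6]
grip_width: 1.001
grasp_force: 0.0
```

```bash
python3 - <<'E'
from h import *
go(.445,.2843,.035,13.8); im=snap('scene','s9.png'); tp=snap('top','t9.png')
i8=cv2.imread('pics/s8.png')[:,:,::-1].copy(); t8=cv2.imread('pics/t7.png')[:,:,::-1].copy()
for n,I,x0,y0 in(('scene',i8,259,180),('top',t8,269,237)):
    for q in whites(n,I,185 if n=='top' else 200,40,60):
        x=q[:,0].mean(0)
        if np.hypot(*(x-[x0,y0]))<15:
            W=cast(n,q[:,0],.062)[:,:2]*1000; print(n,x.round(1),np.round(cv2.minEnclosingCircle(W.astype(np.float32))[0],1),cv2.minEnclosingCircle(W.astype(np.float32))[1],'fitE',np.round(cv2.fitEllipse(W.astype(np.float32))[0],1))
# shelf check in scene: z=.087
th=np.radians(193.75);M=np.c_[[np.cos(th),np.sin(th)],[-np.sin(th),np.cos(th)]];s=np.array([.5840,-.1353])
for q in whites('scene',im,215,25,200):
    x=q[:,0].mean(0)
    if 340<x[0]<470 and 210<x[1]<310:
        a=cv2.approxPolyDP(q,1.5,True)[:,0]; print(np.c_[a,((cast('scene',a,.087)[:,:2]-s)@M*1000+[0,76]).round(1)].tolist())
E
```

```text
t 32.05 pos [0.4432 0.2861 0.2141] az y 14.09 z [-1.e-04  6.e-04 -1.e+00] F [ 0.8 -0.  -0.6] w 1.001 g 0.0 j1,j7 [ 0.26 -0.62]
 shift units [-0.0112  0.0066  0.8953] mm [ -2.2   1.3 179.1] norm 179
 turn z units 0.0033
scene [257.2 182.8] [443.3 284.1] 26.347862243652344 fitE [442.8 283.9]
top [269.  236.1] [444.1 282.4] 25.370695114135742 fitE [444.5 283.2]
[[351.0, 231.0, 20.2, -87.0], [352.0, 235.0, 26.6, -78.0], [429.0, 288.0, 26.1, 88.3], [434.0, 284.0, 13.7, 88.4], [439.0, 287.0, 13.0, 97.2], [438.0, 290.0, 19.2, 99.8], [432.0, 292.0, 29.2, 96.2], [430.0, 299.0, 42.6, 102.4], [425.0, 298.0, 46.5, 96.4], [431.0, 300.0, 43.0, 104.6], [431.0, 302.0, 46.1, 106.9], [424.0, 302.0, 53.8, 100.1], [418.0, 305.0, 64.9, 97.7], [344.0, 249.0, 62.4, -61.2], [331.0, 257.0, 92.1, -61.5], [421.0, 328.0, 94.0, 125.7], [426.0, 326.0, 86.1, 128.2], [462.0, 294.0, -1.2, 128.4], [438.0, 277.0, -3.1, 83.7], [435.0, 277.0, 0.4, 80.6], [432.0, 282.0, 12.6, 83.8], [422.0, 274.0, 10.5, 63.0], [431.0, 266.0, -14.7, 61.7], [434.0, 268.0, -14.6, 67.6], [434.0, 272.0, -7.3, 73.0], [438.0, 270.0, -15.7, 74.5], [447.0, 274.0, -19.0, 89.2], [449.0, 270.0, -28.8, 86.2], [374.0, 221.0, -31.5, -79.1], [370.0, 220.0, -28.2, -86.0]]
```

Emit:
send_rows --plan '[[[0,0,0.003,-0.013,0.006,0,1],[0,0,0,0,0,0,1],[0,0,0,0,0,0.15,1],[0,0,0,0,0,0.15,1],[0,0,0,0,0,0.15,1],[0,0,0,0,0,0.15,1],[0,0,0,0,0,0.15,1],[0,0,0,0,0,0.09,1],[0,0,0,0,0,0.05,1],[0,0,0,0,0,0,1],[0,0,0,0,0,0,1],[0,0,0,0,0,0,0.5],[0,0,0,0,0,0,0.5],[0,0,0,0,0,0,0.5],[0,0,0,0,0,0,0.5],[0,0,0,0,0,0,0.5],[0,0,0,0,0,0,0.5]]]' --squeeze 50

```text
clock: 33.57
position: [0.4468, 0.2819, 0.037]
ee_rot: [0.619, 0.786, 0.0, 0.001]
ft_force: [-2.3, -2.6, 10.1]
grip_width: 0.595
grasp_force: 50.7
```

```bash
python3 - <<'E'
from h import *
go(.445,.2838,.035,13.8)
im=cv2.imread('pics/s9.png')[:,:,::-1].copy(); th=np.radians(193.75);M=np.c_[[np.cos(th),np.sin(th)],[-np.sin(th),np.cos(th)]];s=np.array([.5840,-.1353])
m=cv2.cvtColor(im,cv2.COLOR_RGB2HSV); m=((m[...,2]<215)|(m[...,1]>30)).astype(np.uint8); n,l,st,ce=cv2.connectedComponentsWithStats(m)
for i in range(1,n):
    if 380<ce[i][0]<410 and 235<ce[i][1]<262 and st[i][4]>20:
        p=np.argwhere(l==i)[:,::-1]; W=cast('scene',p,.087)[:,:2]; q=(W-s)@M*1000+[0,76]; print(st[i],q.min(0).round(1),q.max(0).round(1),W.mean(0).round(4))
E
```

```text
t 33.57 pos [0.4468 0.2819 0.037 ] az y 13.55 z [ 1.4e-03 -2.0e-04 -1.0e+00] F [-2.3 -2.6 10.1] w 0.595 g 50.7 j1,j7 [ 0.12 -0.79]
 shift units [ 0.0114 -0.0065  0.0102] mm [ 2.3 -1.3  2. ] norm 3
 turn z units -0.003
[389 246  17   9  85] [-15.  -11.3] [ 7.9 14.6] [ 0.5711 -0.0601]
```

Emit:
send_rows --plan '[[[0,0,0,0,0,-0.06,0.5],[0,0,0,0,0,-0.13,0.5],[0,0,0,0,0,-0.13,0.5],[0,0,0,0,0,-0.13,0.5],[0,0,0,0,0,-0.13,0.5],[0,0,0,0,0,-0.13,0.5],[0,0,0,-0.08,0.009,0,0.5],[0,0,0,-0.145,0.015,0,0.5],[0,0,0,-0.145,0.015,0,0.5],[0,0,0,-0.145,0.015,0,0.5],[0,0,0,-0.145,0.015,0,0.5],[0,0,0,-0.145,0.015,0,0.5],[0,0,0,-0.145,0.015,0,0.5],[0,0,0,-0.145,0.015,0,0.5],[0,0,0,-0.145,0.015,0,0.5],[0,0,0,-0.145,0.015,0,0.5],[0,0,0,-0.145,0.015,0,0.5],[0,0,0,-0.145,0.015,0,0.5],[0,0,0,-0.145,0.015,0,0.5],[0,0,0,0,0,0,0.5]]]'

```text
clock: 35.23
position: [0.5693, -0.0707, 0.1779]
ee_rot: [0.622, 0.783, -0.001, 0.001]
ft_force: [-0.4, -0.8, -4.4]
grip_width: 0.596
grasp_force: 53.4
```

Emit:
send_rows --plan '[[[0,0,0,0,0,0,0.5],[0,0,0,0,0,0,0.5],[0,0,0,0,0,0,0.5]]]'

```text
clock: 35.48
position: [0.5682, -0.062, 0.1782]
ee_rot: [0.618, 0.786, 0.0, 0.0]
ft_force: [-0.1, 0.3, -3.3]
grip_width: 0.599
grasp_force: 53.4
```

```bash
python3 - <<'E'
from h import *
go(.5709,-.0632,.126,13.8)
E
```

```text
t 35.48 pos [ 0.5682 -0.062   0.1782] az y 13.66 z [ 3.e-04  2.e-04 -1.e+00] F [-0.1  0.3 -3.3] w 0.599 g 53.4 j1,j7 [0.75 0.03]
 shift units [-0.009   0.0117  0.2611] mm [-1.8  2.3 52.2] norm 52
 turn z units -0.0016
```

Emit:
send_rows --plan '[[[0,0,0,-0.009,0.012,0,0.5],[0,0,0,0,0,0.06,0.5],[0,0,0,0,0,0.08,0.5],[0,0,0,0,0,0.06,0.5],[0,0,0,0,0,0.03,0.5],[0,0,0,0,0,0.015,0.5],[0,0,0,0,0,0.01,0.5],[0,0,0,0,0,0,0.5],[0,0,0,0,0,0,0.5]]]'

```text
clock: 36.23
position: [0.5715, -0.0644, 0.1273]
ee_rot: [0.619, 0.786, 0.0, 0.0]
ft_force: [-1.0, 0.1, -3.2]
grip_width: 0.598
grasp_force: 53.4
```

Emit:
send_rows --plan '[[[0,0,0,0,0,0.007,0.5],[0,0,0,0,0,0,0.5],[0,0,0,0,0,0,0.5]]]'

```text
clock: 36.48
position: [0.5713, -0.0645, 0.1256]
ee_rot: [0.619, 0.786, 0.0, 0.0]
ft_force: [-0.1, 0.3, -3.7]
grip_width: 0.596
grasp_force: 53.4
```

```bash
python3 - <<'E'
from h import *
go(.5709,-.0632,.124,13.8)
# flask-in-hand vs. shelf, scene picture: flask side silhouette (grey) at shelf level
im=snap('scene','s10.png')
E
```

```text
t 36.48 pos [ 0.5713 -0.0645  0.1256] az y 13.55 z [ 4.e-04 -2.e-04 -1.e+00] F [-0.1  0.3 -3.7] w 0.596 g 53.4 j1,j7 [ 0.73 -0.  ]
 shift units [ 0.007  -0.0004  0.008 ] mm [ 1.4 -0.1  1.6] norm 2
 turn z units -0.0029
```

Emit:
send_rows --plan '[[[0,0,0,0.006,0,0.004,0.5],[0,0,0,0,0,0.004,0.5],[0,0,0,0,0,0,0.5],[0,0,0,0,0,0,0.5]]]'

```text
clock: 36.87
position: [0.5711, -0.0631, 0.1241]
ee_rot: [0.619, 0.786, 0.0, 0.0]
ft_force: [-2.0, 1.7, 1.9]
grip_width: 0.598
grasp_force: 53.8
```

Emit:
send_rows --plan '[[[0,0,0,0,0,0.005,0.5],[0,0,0,0,0,0,0.5],[0,0,0,0,0,0,0.5]]]'

```text
clock: 37.12
position: [0.5711, -0.063, 0.1241]
ee_rot: [0.619, 0.786, -0.0, 0.0]
ft_force: [-6.4, 0.5, 12.3]
grip_width: 0.598
grasp_force: 55.0
```

Seated. Release, rise clear and measure the flask against the shelf.

Emit:
send_rows --plan '[[[0,0,0,0,0,-0.004,0.6],[0,0,0,0,0,0,0.8],[0,0,0,0,0,0,1],[0,0,0,0,0,0,1],[0,0,0,0,0,0,1],[0,0,0,0,0,-0.06,1],[0,0,0,0,0,-0.12,1],[0,0,0,0,0,-0.15,1],[0,0,0,0,0,-0.15,1],[0,0,0,0,0,-0.15,1],[0,0,0,0.15,0,0,1],[0,0,0,0.18,0,0,1],[0,0,0,0.18,0,0,1],[0,0,0,0.18,0,0,1],[0,0,0,0.18,0,0,1],[0,0,0,0.18,0,0,1],[0,0,0,0.18,0,0,1],[0,0,0,0.18,0,0,1],[0,0,0,0,0,0,1],[0,0,0,0,0,0,1]]]'

```text
clock: 38.78
position: [0.5038, 0.2135, 0.2506]
ee_rot: [0.617, 0.787, 0.0, 0.0]
ft_force: [0.3, -1.2, -0.2]
grip_width: 0.999
grasp_force: 0.0
```

```bash
python3 - <<'E'
from h import *
th=np.radians(193.75);M=np.c_[[np.cos(th),np.sin(th)],[-np.sin(th),np.cos(th)]];s=np.array([.5840,-.1353])
go(.5,.2,.25)
im=snap('scene','s11.png'); tp=snap('top','t11.png')
hc={'scene':s-.076*M[:,1],'top':np.array([.5697,-.0601])}
c0=hc['scene']
for n,I,v,sm in(('scene',im,205,40),('top',tp,195,40)):
    for z in(.149,.087):
      for q in whites(n,I,v,sm,60):
        a=cv2.contourArea(q); p=proj(n,[[*hc[n],z]])[0]
        if a<9000 and cv2.pointPolygonTest(q,(float(p[0]),float(p[1])),True)>-12:
            W=(cast(n,q[:,0],z)[:,:2]-hc[n])@M*1000; e=cv2.minEnclosingCircle(W.astype(np.float32))
            print(n,z,a,'box',W.min(0).round(1),W.max(0).round(1),'circ',np.round(e[0],1),round(e[1],1))
# grey flask side: columns at several rows
hsv=cv2.cvtColor(im,cv2.COLOR_RGB2HSV); p=proj('scene',[[*c0,.11]])[0]; print(p)
for r in range(int(p[1])-12,int(p[1])+24,3): print(r,hsv[r,int(p[0])-30:int(p[0])+31:2,2].tolist())
E
```

```text
t 38.78 pos [0.5038 0.2135 0.2506] az y 13.85 z [ 8.e-04  6.e-04 -1.e+00] F [ 0.3 -1.2 -0.2] w 0.999 g 0.0 j1,j7 [ 0.39 -0.45]
 shift units [-0.0608 -0.0344  0.0028] mm [-12.2  -6.9   0.6] norm 14
scene 0.149 670.5 box [-29.6 -26.4] [ 21.2 117.4] circ [-2.3 45.5] 71.9
scene 0.087 4262.5 box [-32.9 -88.5] [ 95.3 129.7] circ [31.5 20.2] 124.7
top 0.149 1398.5 box [ -28.1 -120.5] [37.3 67.1] circ [  4.1 -27.7] 97.3
top 0.087 1398.5 box [ -41.3 -112.1] [28.8 89.4] circ [ -6.8 -12.4] 104.5
[397.06572817 240.43375399]
228 [246, 246, 246, 246, 246, 246, 246, 246, 237, 108, 97, 146, 214, 241, 245, 246, 246, 246, 246, 246, 246, 246, 245, 239, 184, 198, 227, 231, 236, 240, 240]
231 [246, 246, 246, 246, 246, 246, 246, 245, 228, 101, 76, 97, 107, 125, 161, 193, 218, 223, 227, 225, 217, 186, 162, 139, 117, 152, 194, 222, 229, 227, 231]
234 [246, 246, 246, 246, 246, 246, 244, 237, 169, 91, 87, 86, 89, 97, 117, 121, 132, 128, 134, 136, 136, 129, 114, 111, 134, 126, 127, 159, 193, 221, 226]
237 [246, 246, 246, 246, 246, 241, 191, 166, 120, 87, 97, 108, 108, 108, 102, 107, 103, 104, 109, 111, 111, 11
[... 616 characters left out ...]
142, 144, 140, 137, 132, 223, 245, 244, 242, 240, 238, 238, 239]
252 [130, 131, 135, 131, 166, 229, 244, 243, 170, 94, 82, 99, 120, 126, 131, 134, 137, 141, 139, 141, 138, 123, 141, 239, 246, 246, 246, 245, 243, 240, 238]
255 [132, 130, 133, 130, 133, 130, 160, 222, 241, 220, 147, 113, 100, 96, 101, 106, 109, 114, 111, 110, 114, 139, 223, 245, 246, 246, 245, 246, 246, 245, 244]
258 [131, 132, 128, 129, 129, 132, 132, 132, 146, 209, 237, 229, 199, 163, 143, 140, 143, 149, 156, 177, 223, 242, 246, 246, 246, 246, 246, 246, 246, 246, 245]
261 [134, 130, 135, 128, 138, 163, 161, 136, 132, 132, 135, 201, 241, 245, 245, 243, 243, 244, 245, 245, 246, 246, 246, 246, 246, 246, 246, 246, 246, 246, 246]
```

```bash
python3 - <<'E'
from h import *
th=np.radians(193.75);M=np.c_[[np.cos(th),np.sin(th)],[-np.sin(th),np.cos(th)]];s=np.array([.5840,-.1353]);c0=s-.076*M[:,1]
t=np.linspace(0,6.283,200)
im=cv2.imread('pics/s11.png')[:,:,::-1].copy(); g=cv2.cvtColor(im,cv2.COLOR_RGB2GRAY).astype(int)
print('col398',[(r,g[r,398]) for r in range(253,263)]); print('row250',[(c,g[250,c]) for c in list(range(380,389))+list(range(408,418))])
for d in((0,0),(5,0),(0,5)):
    c=c0+M@np.array(d)/1000
    lo,hi=[proj('scene',np.c_[c[0]+.026*np.cos(t),c[1]+.026*np.sin(t),0*t+z]) for z in(.087,.149)]
    h=cv2.convexHull(np.r_[lo,hi].astype(np.float32))[:,0]
    P=np.r_[h,h[:1]]; e=[P[i,0]+(250-P[i,1])/(P[i+1,1]-P[i,1])*(P[i+1,0]-P[i,0]) for i in range(len(P)-1) if (P[i,1]-250)*(P[i+1,1]-250)<0]
    print(d,'bottom row',lo[:,1].max().round(1),'row250 edges',np.round(sorted(e),1),'top ellipse rows',hi[:,1].min().round(1))
print([(r,g[r,398]) for r in range(200,222)])
# shelf edges in the same picture
for q in whites('scene',im,215,25,200):
    x=q[:,0].mean(0)
    if 340<x[0]<470 and 210<x[1]<310: a=cv2.approxPolyDP(q,1.5,True)[:,0]; print(np.c_[a,((cast('scene',a,.087)[:,:2]-c0)@M*1000).round(1)].tolist())
E
```

```text
col398 [(253, np.int64(132)), (254, np.int64(123)), (255, np.int64(105)), (256, np.int64(101)), (257, np.int64(121)), (258, np.int64(136)), (259, np.int64(175)), (260, np.int64(225)), (261, np.int64(242)), (262, np.int64(244))]
row250 [(380, np.int64(243)), (381, np.int64(232)), (382, np.int64(182)), (383, np.int64(118)), (384, np.int64(83)), (385, np.int64(83)), (386, np.int64(92)), (387, np.int64(99)), (388, np.int64(110)), (408, np.int64(135)), (409, np.int64(131)), (410, np.int64(128)), (411, np.int64(131)), (412, np.int64(175)), (413, np.int64(230)), (414, np.int64(242)), (415, np.int64(244)), (416, np.int64(245)), (417, np.int64(244))]
(0, 0) bottom row 261.5 row250 edges [380.3 411.8] top ellipse rows 212.3
(5, 0) bottom row 262.9 row250 edges [378.3 410.1] top ellipse rows 213.5
(0, 5) bottom row 263.1 row250 edges [382.5 414.5] top ellipse rows 213.6
[(200, np.int64(132)), (201, np.int64(138)), (202, np.int64(151)), (203, np.int64(183)), (204, np.int64(211)), (205, np.int64(222)), (206, np.int64(226)), (207, np.int64(226)), (208, np.int64(226)), (209, np.int64(226)), (210, n
[... 885 characters left out ...]
31.0, 266.0, -14.7, 61.7], [434.0, 268.0, -14.6, 67.6], [434.0, 272.0, -7.3, 73.0], [438.0, 270.0, -15.7, 74.5], [446.0, 274.0, -17.8, 88.2], [449.0, 270.0, -28.8, 86.2], [416.0, 248.0, -30.8, 18.6], [404.0, 260.0, 7.1, 23.8], [394.0, 260.0, 19.4, 12.8], [384.0, 255.0, 22.7, -6.1], [376.0, 242.0, 8.7, -37.1], [378.0, 236.0, -5.7, -45.5], [382.0, 234.0, -15.0, -44.5], [383.0, 228.0, -28.8, -54.4], [374.0, 221.0, -31.5, -79.1], [369.0, 220.0, -26.8, -87.3]]
[[386.0, 217.0, -57.0, -72.3], [386.0, 223.0, -43.6, -60.4], [399.0, 231.0, -43.8, -29.7], [407.0, 231.0, -54.5, -20.2], [416.0, 226.0, -77.6, -18.3], [415.0, 219.0, -92.5, -32.4], [407.0, 213.0, -95.8, -53.9], [395.0, 212.0, -81.3, -71.1]]
```

```bash
python3 - <<'E'
from h import *
th=np.radians(193.75);M=np.c_[[np.cos(th),np.sin(th)],[-np.sin(th),np.cos(th)]];s=np.array([.5840,-.1353]);c0=s-.076*M[:,1]
im=cv2.imread('pics/s11.png')[:,:,::-1].copy()
for v in(190,205,215,225):
  for q in whites('scene',im,v,40,100):
    x,y,w,h=cv2.boundingRect(q)
    if 380<x+w/2<415 and 205<y+h/2<232 and w<45:
        W=((cast('scene',q[:,0],.149)[:,:2]-c0)@M*1000).astype(np.float32); e=cv2.minEnclosingCircle(W); f=cv2.fitEllipse(W); print(v,(x,y,w,h),np.round(e[0],1),round(e[1],1),np.round(f[0],1),np.round(f[1],1))
# same method on the flask at its first place gave (442.8,283.9); on-bench grasp said x .4468
im=cv2.imread('pics/t11.png')[:,:,::-1].copy(); g=cv2.cvtColor(im,cv2.COLOR_RGB2GRAY); p=proj('top',[[.5697,-.0601,.149]])[0]; print(p)
a=g[int(p[1])-22:int(p[1])+22:2,int(p[0])-24:int(p[0])+25:2]
for r in a: print(' '.join(f'{v:3d}' for v in r))
E
```

```text
215 (385, 212, 33, 20) [-4.3 -0.5] 26.0 [-4.1 -0.4] [49.2 50.4]
225 (385, 212, 33, 20) [-4.6 -0.8] 25.7 [-4.5 -0.9] [47.8 50.2]
[409.23072312 179.03217899]
175 176 178 178 180 181 180 178 181 182 182 183 184 186 187 186 183 184 186 187 188 187 187 189 188
176 176 178 179 180 178 180 180 181 181 181 182 184 186 187 186 185 185 185 186 188 187 187 187 188
177 176 175 175 176 177 179 181 182 181 182 183 184 186 186 186 186 185 185 184 183 178 174 175 187
175 171 173 175 176 177 180 181 181 182 183 183 185 185 184 182 180 174 172 170 179 194 202 210 199
173 170 173 175 175 178 179 181 180 180 182 182 177 172 171 173 184 196 203 211 213 216 215 214 203
174 174 175 176 177 178 178 176 172 169 168 168 178 194 204 212 214 214 216 215 212 211 208 207 209
174 175 174 173 169 169 167 172 183 195 200 210 211 214 212 213 215 216 216 217 214 213 216 216 216
168 167 164 171 185 199 208 211 207 214 215 214 215 215 215 213 212 216 217 217 217 217 217 216 214
188 198 208 214 214 216 213 201 194 215 215 215 215 215 215 214 215 213 216 217 217 208 196 182 173
215 216 215 214 206 200 179 172 206 215 216 
[... 555 characters left out ...]

215 186 145 141 136  98  71  71  86 157 197 211 214 215 212 204 207 216 217 217 218 217 217 217 217
217 207 158 141 139 117  78  71  70  78 107 144 168 166 158 190 215 217 217 218 217 216 215 205 198
217 215 190 151 141 134 104  77  70  71  70  76  85 116 178 214 217 216 214 205 197 184 184 191 201
217 217 216 201 176 168 165 148 115  90  91 109 145 192 210 205 195 177 165 167 192 205 214 215 215
217 218 217 217 215 215 216 215 204 193 188 185 183 180 180 174 193 199 206 213 215 216 216 216 215
217 217 217 217 217 216 212 203 192 174 170 185 199 205 212 214 216 217 216 216 216 216 215 215 216
217 215 212 205 193 177 174 169 180 197 208 215 216 215 216 216 216 216 216 216 215 215 216 216 215
```

```bash
python3 -c "
from workcell import job
print(job.hand_in())"
```

```text
the job is handed in; nothing more can be done
None
```

I built the stack as asked and handed it in at about 39 s: both props, the tin, the shelf with its notch round the sheath, and the flask upright over the hole, about 3 mm off centre by my last measurement. I saw no sign of contact with the sheath and never went near the stilt, but the hand-in returned no verdict.

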